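Hang two brittle trays on the desk rail and put the pens and blocks away

TASK

Hang the two brittle see-through trays on the desk rail, each with both of its holes dropped fully down over one pair of upright pins and its body on your side of the rail; handle them gently, for they crack if pinched hard. Once both hang there, put every highlighter lying on the mat down inside the yellow tray and every big hexagon block down inside the blue tray, not perched on the rims, and leave the other things on the desk where they are.

Things in the scene. Friction and masses are not known exactly. Their poses are not given: they have to be found in the camera images.
- rail: Fixed desk rail on the mat; place and yaw vary. Origin under its middle, y along its bar, -x faces the robot. Aluminium bar 22 mm deep (x), 400 mm long, its top 140 mm above the origin, with four upright pins at x = 0, y = -130, -40, 40, 130 mm: two pairs 90 mm apart. A 12 mm tube (axis x -9.5, z 108 mm) props a hung tray's back wall. Posts at y +-195 mm.
- pin0 (a point): Foot of pin 0 (at y = -130 mm of the rail) on the top face of the rail's bar. Dark steel pin, 8 mm thick, 20 mm tall, tapered tip. pin0 + pin1 take one tray, pin2 + pin3 the other; either tray may go on either pair. Axes are the rail's.
- pin1 (a point): Foot of pin 1 (at y = -40 mm of the rail) on the top face of the rail's bar. Dark steel pin, 8 mm thick, 20 mm tall, tapered tip. pin0 + pin1 take one tray, pin2 + pin3 the other; either tray may go on either pair. Axes are the rail's.
- pin2 (a point): Foot of pin 2 (at y = 40 mm of the rail) on the top face of the rail's bar. Dark steel pin, 8 mm thick, 20 mm tall, tapered tip. pin0 + pin1 take one tray, pin2 + pin3 the other; either tray may go on either pair. Axes are the rail's.
- pin3 (a point): Foot of pin 3 (at y = 130 mm of the rail) on the top face of the rail's bar. Dark steel pin, 8 mm thick, 20 mm tall, tapered tip. pin0 + pin1 take one tray, pin2 + pin3 the other; either tray may go on either pair. Axes are the rail's.
- yellow_tray: Loose clear brittle tray for the highlighters, yellow floor and flange, 130 g; cracks above 20 N a finger (40 N both). Origin: centre of underside. Body x -56 to 56, y +-65 mm; floor 3 mm; walls 26 mm high: front (x -56 to -48) 8 mm thick, to pinch from above, sides 4 mm; back (x 52 to 56) 38 mm. On the back the flange: z 38 to 42, to x = 90 mm, with two holes. Hung, its x, y axes match the rail's; leans a few degrees.
- yellow_tray_hole_r (a point): Centre of the yellow tray's hole at its y = -45 mm, at x = 72 mm, on the flange's underside 38 mm above the tray's origin. Hole diameter 12 mm, flange 4 mm thick. Axes are the tray's.
- yellow_tray_hole_l (a point): Centre of the yellow tray's hole at its y = +45 mm, at x = 72 mm, on the flange's underside 38 mm above the tray's origin. Hole diameter 12 mm, flange 4 mm thick. Axes are the tray's.
- blue_tray: Loose clear brittle tray for the hexagon blocks, blue floor and flange, 130 g; cracks above 20 N a finger (40 N both). Origin: centre of underside. Body x -56 to 56, y +-65 mm; floor 3 mm; walls 26 mm high: front (x -56 to -48) 8 mm thick, to pinch from above, sides 4 mm; back (x 52 to 56) 38 mm. On the back the flange: z 38 to 42, to x = 90 mm, with two holes. Hung, its x, y axes match the rail's; leans a few degrees.
- blue_tray_hole_r (a point): Centre of the blue tray's hole at its y = -45 mm, at x = 72 mm, on the flange's underside 38 mm above the tray's origin. Hole diameter 12 mm, flange 4 mm thick. Axes are the tray's.
- blue_tray_hole_l (a point): Centre of the blue tray's hole at its y = +45 mm, at x = 72 mm, on the flange's underside 38 mm above the tray's origin. Hole diameter 12 mm, flange 4 mm thick. Axes are the tray's.
- highlighter_a: Loose yellow highlighter pen, a flat-sided bar 110 mm long (x), 26 mm wide (y), 18 mm high (z), 25 g, cap to +x. Two lie side by side in a tray, a third on top of them. Origin at the centre of its underside. May be absent.
- highlighter_b: Loose orange highlighter pen, a flat-sided bar 110 mm long (x), 26 mm wide (y), 18 mm high (z), 25 g, cap to +x. Two lie side by side in a tray, a third on top of them. Origin at the centre of its underside. May be absent.
- highlighter_c: Loose pink highlighter pen, a flat-sided bar 110 mm long (x), 26 mm wide (y), 18 mm high (z), 25 g, cap to +x. Two lie side by side in a tray, a third on top of them. Origin at the centre of its underside. May be absent.
- hexagon_a: Loose big blue hexagon pattern block, 18 mm thick (z), 52 mm across flats (flats face its x axis and every 60 degrees from it), 60 mm across corners, 35 g. Origin at the centre of its underside. May be absent.
- hexagon_b: Loose big blue hexagon pattern block, 18 mm thick (z), 52 mm across flats (flats face its x axis and every 60 degrees from it), 60 mm across corners, 35 g. Origin at the centre of its underside. May be absent.
- stapler: Bystander, loose: chrome stapler, 150 x 36 x 53 mm. Origin at the centre of its underside.
- pencil_tin: Bystander, loose: round aluminium pencil tin with press-fit lid, diameter 73, height 110 mm. Origin at the centre of its underside.
- glass_jar: Bystander, loose: glass jar with bamboo lid, diameter 80, height 112 mm. Origin at the centre of its underside.
- block_tub: Bystander, loose: blue plastic tub of small pattern blocks, 190 x 130 x 50 mm. Origin at the centre of its underside.
- mug: Bystander, loose: white mug, diameter 80, height 95 mm, handle towards its own +y. Origin at the centre of its underside.
- eraser: Bystander, loose: small white eraser with blue sleeve, 60 x 24 x 14 mm. Origin at the centre of its underside.

How it is judged (in metres and radians):
On the way:
1. both trays hang on the rail, each fully down on its own pair of pins, still empty and let go (((horizontal distance between yellow_tray_hole_r and pin0 below 0.005 m and horizontal distance between yellow_tray_hole_l and pin1 below 0.005 m) or (horizontal distance between yellow_tray_hole_r and pin2 below 0.005 m and horizontal distance between yellow_tray_hole_l and pin3 below 0.005 m)) and angle between each of yellow_tray, blue_tray's own z axis and vertical below 0.17 rad and z of yellow_tray_hole_l in the frame of pin0 between -0.006 and 0.006 m and z of yellow_tray_hole_r in the frame of pin0 between -0.006 and 0.006 m and contact force between the fingers and yellow_tray below 0.1 N and ((horizontal distance between blue_tray_hole_r and pin0 below 0.005 m and horizontal distance between blue_tray_hole_l and pin1 below 0.005 m) or (horizontal distance between blue_tray_hole_r and pin2 below 0.005 m and horizontal distance between blue_tray_hole_l and pin3 below 0.005 m)) and z of blue_tray_hole_l in the frame of pin0 between -0.006 and 0.006 m and z of blue_tray_hole_r in the frame of pin0 between -0.006 and 0.006 m and contact force between the fingers and blue_tray below 0.1 N and not (x of highlighter_a in the frame of yellow_tray between -0.046 and 0.046 m and y of highlighter_a in the frame of yellow_tray between -0.055 and 0.055 m and z of highlighter_a in the frame of yellow_tray between -0.004 and 0.027 m) and not (x of highlighter_a in the frame of blue_tray between -0.046 and 0.046 m and y of highlighter_a in the frame of blue_tray between -0.055 and 0.055 m and z of highlighter_a in the frame of blue_tray between -0.004 and 0.027 m) and not (x of highlighter_b in the frame of yellow_tray between -0.046 and 0.046 m and y of highlighter_b in the frame of yellow_tray between -0.055 and 0.055 m and z of highlighter_b in the frame of yellow_tray between -0.004 and 0.027 m) and not (x of highlighter_b in the frame of blue_tray between -0.046 and 0.046 m and y of highlighter_b in the frame of blue_tray between -0.055 and 0.055 m and z of highlighter_b in the frame of blue_tray between -0.004 and 0.027 m) and not (x of highlighter_c in the frame of yellow_tray between -0.046 and 0.046 m and y of highlighter_c in the frame of yellow_tray between -0.055 and 0.055 m and z of highlighter_c in the frame of yellow_tray between -0.004 and 0.027 m) and not (x of highlighter_c in the frame of blue_tray between -0.046 and 0.046 m and y of highlighter_c in the frame of blue_tray between -0.055 and 0.055 m and z of highlighter_c in the frame of blue_tray between -0.004 and 0.027 m) and not (x of hexagon_a in the frame of yellow_tray between -0.046 and 0.046 m and y of hexagon_a in the frame of yellow_tray between -0.055 and 0.055 m and z of hexagon_a in the frame of yellow_tray between -0.004 and 0.027 m) and not (x of hexagon_a in the frame of blue_tray between -0.046 and 0.046 m and y of hexagon_a in the frame of blue_tray between -0.055 and 0.055 m and z of hexagon_a in the frame of blue_tray between -0.004 and 0.027 m) and not (x of hexagon_b in the frame of yellow_tray between -0.046 and 0.046 m and y of hexagon_b in the frame of yellow_tray between -0.055 and 0.055 m and z of hexagon_b in the frame of yellow_tray between -0.004 and 0.027 m) and not (x of hexagon_b in the frame of blue_tray between -0.046 and 0.046 m and y of hexagon_b in the frame of blue_tray between -0.055 and 0.055 m and z of hexagon_b in the frame of blue_tray between -0.004 and 0.027 m)), for 0.3 s.
At the end, for the whole second after the job is handed in: Both trays hang on pin pairs (holes within 5 mm of pin axes, flange within 6 mm of the bar, lean under 10 degrees); highlighters rest in the yellow tray, hexagons in the blue one (centre within 46 mm in x, 55 mm in y of the tray's origin, underside at most 27 mm above it); all at rest (((horizontal distance between yellow_tray_hole_r and pin0 below 0.005 m and horizontal distance between yellow_tray_hole_l and pin1 below 0.005 m) or (horizontal distance between yellow_tray_hole_r and pin2 below 0.005 m and horizontal distance between yellow_tray_hole_l and pin3 below 0.005 m)) and angle between each of yellow_tray, blue_tray's own z axis and vertical below 0.17 rad and z of yellow_tray_hole_l in the frame of pin0 between -0.006 and 0.006 m and z of yellow_tray_hole_r in the frame of pin0 between -0.006 and 0.006 m and ((horizontal distance between blue_tray_hole_r and pin0 below 0.005 m and horizontal distance between blue_tray_hole_l and pin1 below 0.005 m) or (horizontal distance between blue_tray_hole_r and pin2 below 0.005 m and horizontal distance between blue_tray_hole_l and pin3 below 0.005 m)) and z of blue_tray_hole_l in the frame of pin0 between -0.006 and 0.006 m and z of blue_tray_hole_r in the frame of pin0 between -0.006 and 0.006 m and x of highlighter_a in the frame of yellow_tray between -0.046 and 0.046 m and y of highlighter_a in the frame of yellow_tray between -0.055 and 0.055 m and z of highlighter_a in the frame of yellow_tray between -0.004 and 0.027 m and x of highlighter_b in the frame of yellow_tray between -0.046 and 0.046 m and y of highlighter_b in the frame of yellow_tray between -0.055 and 0.055 m and z of highlighter_b in the frame of yellow_tray between -0.004 and 0.027 m and x of highlighter_c in the frame of yellow_tray between -0.046 and 0.046 m and y of highlighter_c in the frame of yellow_tray between -0.055 and 0.055 m and z of highlighter_c in the frame of yellow_tray between -0.004 and 0.027 m and x of hexagon_a in the frame of blue_tray between -0.046 and 0.046 m and y of hexagon_a in the frame of blue_tray between -0.055 and 0.055 m and z of hexagon_a in the frame of blue_tray between -0.004 and 0.027 m and x of hexagon_b in the frame of blue_tray between -0.046 and 0.046 m and y of hexagon_b in the frame of blue_tray between -0.055 and 0.055 m and z of hexagon_b in the frame of blue_tray between -0.004 and 0.027 m and linear speed of each of yellow_tray, blue_tray, highlighter_a, highlighter_b, highlighter_c, hexagon_a, hexagon_b below 0.02 m/s); the robot touches nothing.
It fails at once if a tray is squeezed by the fingers with more than 20 N a finger (40 N both) (contact force between the fingers and yellow_tray above 40 N or contact force between the fingers and blue_tray above 40 N).
It fails at once if a bystander (stapler, tin, jar, tub, mug, eraser) is pushed more than 30 mm from its place or knocked over (distance of any of stapler, pencil_tin, glass_jar, block_tub, mug, eraser from where it was at the start of the episode above 0.03 m or angle between any of stapler, pencil_tin, glass_jar, block_tub, mug, eraser's own z axis and vertical above 0.4 rad).
Of highlighter_a, highlighter_b, highlighter_c, hexagon_a, hexagon_b only 3 to 5 are there at a start; the rules pass over those that are not, and their reading is None.
At some moment in a run one of highlighter_a, highlighter_b, highlighter_c, hexagon_a, hexagon_b may be knocked a few centimetres aside while the robot is not near it.
It also fails if it takes over 210 s, if anything falls off the work surface, if the arm or the gripper's body presses on something with over 40 N, if the wrist force passes 120 N, or if a joint passes its speed limit or range.

ROBOT

A 6-joint arm with a two-finger parallel gripper is mounted at the origin on the work surface. World frame = base frame: x ahead of the robot, y to its left, z up, the work surface at z = 0. Lengths are in mm, angles in rad, forces in N, time in s.
With the tool pointing down it reaches from about 375 to 900 mm from the base axis. Payload 3.1 kg.
Tool frame: the origin (TCP) lies midway between the tips of the shut fingers; the grasp point (between the pads) lies tcp_to_grasp behind it (tcp_to_grasp is the distance from the TCP to the grasp point, in mm); z points along the fingers, y is the line along which they close (so a half turn about z gives the same grasp; the last joint's range is limited). The gripper opens to 87 mm and grips with 3 to 60 N. Pads are 19 mm wide; open, the fingers measure 117 mm over their backs; the gripper's body (75 mm by 190 mm) begins 51 mm behind the grasp point.
Start: joints at [-1.312, 0.527, 1.433, -0, 1.181, -0.178], TCP at [264.42, -566.285, 222.548] pointing down, gripper open.
Joint ranges: [-3.08, 3.08], [-0.75, 2.2], [0.22, 2.44], [-1.43, 4.57], [0, 2.65], [-2.85, 2.85]. Speed limits (rad/s): [2.79, 2.79, 3.14, 3.14, 3.14, 3.14].

INTERFACE

Orientations are given as a 3x3 rotation matrix whose columns are the frame's x, y, z axes.
In Python, from rig import get_state, grab_frame, sign_off, tcp_to_grasp gives the robot as it stands. The module is installed in compiled form; this text tells all that it offers.
- The arm moves only by the tool arm_command, never from a script. Its argument "rows" is one flat list of numbers, 5 for each row, row after row: the closure, from -1 (fully open) to 1 (shut), then the shift along the tool's x, y, z in m, then the turn about the tool's z in degrees. A call has 1 to 10 rows; each row shifts and turns the commanded pose from where the row before left it, along the tool's axes as they then stand; what a row does not reach is not made up. A row lasts 1/8 s, in which the tool goes at most 62.5 mm and 10.7 degrees, less where a joint would pass 70% of its speed; a pose out of reach is approached as far as the arm can. A call with a gripper value outside its range is refused whole. The fingers move at their own pace and stop on an object; "newtons" is the grip in N (left out, the last holds). Time passes only in rows, so rows that do not move let the fingers close. It gives the time, the measured TCP pose, the force, the opening and the grip force at its end, in the units of the state.
- get_state(): the state, without advancing time (a new reading comes with each control period).
- grab_frame(name): name is "scene" or "side" or "wrist"; returns a dict with "img" (400x640x3 uint8, blue, green, red), "fx", "fy", "cx", "cy" (pixels), "R" (3x3) and "t" (3): a world point X has camera coordinates R X + t. Camera axes: x right, y down, z forward; pixel columns grow to the right and rows downward; lengths in mm; the calibration is good to about 2 mm. The wrist camera is an equidistant fisheye: a pixel r from the principal point sees the ray r / f radians off the axis. A picture is of the moment at which its call begins. There is no depth.
- sign_off(): hands the job in; it is judged then, once.
The state is a dict: "time_s": time; "joints": joint angles; "joint_vel": joint speeds; "effort": joint torques, N m; "eef_pos": TCP position; "ee_rot": TCP orientation; "wrist_force": force on the tool from outside, world axes, zero at the start; "torque": the same for the moment, N m; "gripper_width": opening from 0.0 (shut) to 1.0 (fully open); "finger_force": force on a finger pad.
Only numpy, scipy, OpenCV 4.12 (cv2) and the standard library are available. Lean on these libraries where they do the work, as an engineer would, in place of code of your own. Each camera call takes 0.05 s, during which the arm holds its last target. There are 200 camera calls.

## Working session

There is one attempt and no reset: what is moved stays moved. The work goes in short steps, Python scripts to look and compute and a tool call to move; the robot and the scene stay as the last step left them, time stands still between calls to the robot, and variables do not carry over. Pictures are saved under pics/ and viewed, at most 14 in all, crops included, and the job is handed in when it is done.

Besides the shell and the picture viewer there is one more tool, called after "Emit:" as name(argument=value, ...) on one line, values as JSON. arm_command: Moves the arm, as the interface text tells. Its arguments: {"type":"object","properties":{"rows":{"type":"array"},"newtons":{"type":"number"}},"required":["rows"]}

```bash
mkdir -p pics
python3 - <<'E'
from rig import *
import rig,cv2,numpy as np
s=get_state();print(s, tcp_to_grasp)
for n in("scene","side","wrist"):
    f=grab_frame(n);cv2.imwrite(f"pics/{n}0.png",f["img"]);print(n,f["fx"],f["fy"],f["cx"],f["cy"],np.round(f["R"],3).tolist(),np.round(f["t"],1), (-np.array(f["R"]).T@np.array(f["t"])).round(0))
E
```

```text
{'time_s': 0.0, 'joints': array([-1.31248555e+00,  5.28462772e-01,  1.43389965e+00, -3.10963981e-05,
        1.18138828e+00, -1.78494495e-01]), 'joint_vel': array([-0.00200388, -0.00095623, -0.00045883,  0.0004039 ,  0.00118559,
       -0.00089537]), 'effort': array([ 1.22351361e-03, -4.40038705e+01, -1.76591384e+01,  6.34181849e-02,
        5.81452344e-02, -1.50739511e-04]), 'eef_pos': array([ 264.2361798 , -565.5887453 ,  221.57456374]), 'ee_rot': array([[ 9.06102898e-01,  4.23056973e-01, -5.79080387e-04],
       [ 4.23057221e-01, -9.06100582e-01,  2.07909383e-03],
       [ 3.54870068e-04, -2.12885709e-03, -9.99997671e-01]]), 'wrist_force': array([ 0.46323976,  0.20493462, -0.33811373]), 'torque': array([-0.02287534,  0.05427477,  0.02406896]), 'finger_force': 0.0, 'gripper_width': 1.0005358714438721} 18.700000000000003
scene 365.0445485917822 365.0445485917822 322.0687114977912 194.48866266953667 [[-0.737, 0.676, 0.011], [0.532, 0.589, -0.608], [-0.417, -0.442, -0.794]] [ 437.6 -246.9 1545. ] [1099.  533. 1072.]
side 458.3808384546807 458.3808384546807 326.0236559175241 202.54425507366292 [[0.895, -0.445, -0.01], [-0.272, -0.529, -0.804], [0.353, 0.723, -0.594]] [-519.9  233.7 1684.9] [  -65. -1326.  1184.]
wrist 309.70691628693146 309.70691628693146 322.2417238795621 199.38942943020996 [[0.423, -0.906, -0.002], [-0.866, -0.404, 0.295], [-0.268, -0.123, -0.956]] [-624.6  -37.   393. ] [ 337. -533.  385.]
```

View pics/scene0.png

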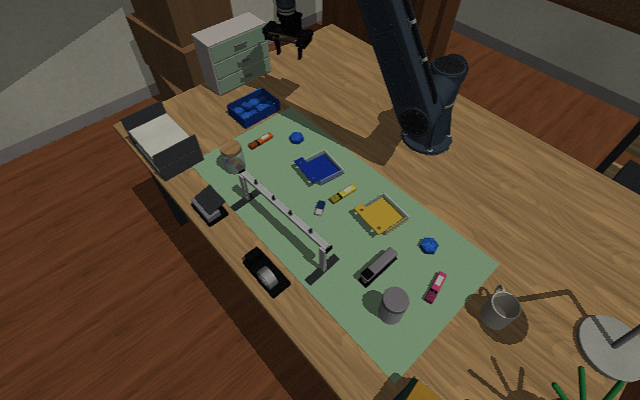

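View pics/side0.png

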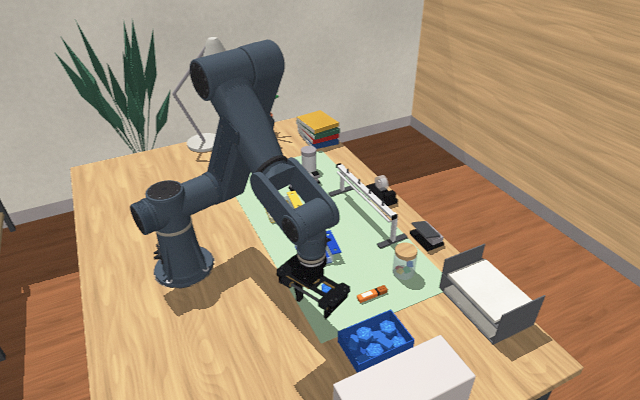

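```bash
cat > h.py <<'E'
import numpy as np,cv2
from rig import *
def ray(f,px):
    px=np.atleast_2d(np.asarray(px,float));K=np.array([[f["fx"],0,f["cx"]],[0,f["fy"],f["cy"]],[0,0,1.]])
    if f["fish"]: n=cv2.fisheye.undistortPoints(px[:,None],K,np.zeros(4))[:,0]
    else: n=(px-K[:2,2])/[f["fx"],f["fy"]]
    R=np.array(f["R"]);return -R.T@np.array(f["t"]),np.c_[n,np.ones(len(n))]@R
def toz(f,px,z):
    c,d=ray(f,px);return (c+d*((z-c[2])/d[:,2:]))[:,:2]
def proj(f,X):
    R=np.array(f["R"]);c=np.atleast_2d(X)@R.T+np.array(f["t"]);
    if f["fish"]:
        r=np.hypot(c[:,0],c[:,1]);th=np.arctan2(r,c[:,2]);n=c[:,:2]/r[:,None]*th[:,None]
    else: n=c[:,:2]/c[:,2:]
    return n*f["fx"]+[f["cx"],f["cy"]]
def frame(n,name=None):
    f=dict(grab_frame(n));f["fish"]=n=="wrist"
    if name: cv2.imwrite(f"pics/{name}.png",f["img"])
    return f
HUE={"yellow":((20,120,90),(34,255,255)),"orange":((6,150,90),(18,255,255)),"pink":((150,90,80),(178,255,255)),"blue":((105,130,60),(128,255,255))}
def blobs(f,col,amin=30):
    m=cv2.inRange(cv2.cvtColor(f["img"],cv2.COLOR_BGR2HSV),*HUE[col])
    cs=cv2.findContours(m,cv2.RETR_EXTERNAL,cv2.CHAIN_APPROX_NONE)[0]
    return [c[:,0].astype(float) for c in cs if cv2.contourArea(c)>amin]
def tool(xy,z=None):
    "shift in tool axes (m) from the measured TCP to world target"
    s=get_state();p=np.array([*xy,s["eef_pos"][2] if z is None else z]);return s["ee_rot"].T@(p-s["eef_pos"])/1000
E
python3 - <<'E'
from h import *
f=frame("scene")
for n,p,z in [("orange",(260,140),9),("hexB",(296,137),9),("blue",(318,167),3),("yel",(343,193),9),("ytray",(380,214),3),("hexA",(429,245),9),("pink",(436,287),9),("stapler",(378,266),25),("tin",(394,292),110),("jar",(231,146),112),("tub",(252,107),25),("mug",(500,310),50),("eraser",(319,208),7),("railL",(241,175),140),("railR",(328,248),140)]:
    print(n,toz(f,p,z).round(0))
for c in HUE:
  for b in blobs(f,c,20):
    r=cv2.minAreaRect(b.astype(np.float32)); print(c,np.round(r[0]),np.round(r[1]),toz(f,r[0],10).round(0))
print(get_state()["eef_pos"])
E
```

```text
orange [[ 538. -440.]]
hexB [[ 416. -354.]]
blue [[ 457. -173.]]
yel [[478. -13.]]
ytray [[443. 140.]]
hexA [[419. 335.]]
pink [[522. 441.]]
stapler [[609. 276.]]
tin [[675. 380.]]
jar [[ 690. -391.]]
tub [[ 449. -616.]]
mug [[465. 610.]]
eraser [[588. -23.]]
railL [[ 754. -228.]]
railR [[728. 169.]]
yellow [424. 397.] [30. 21.] [[790. 602.]]
yellow [378. 213.] [40. 29.] [[449. 133.]]
yellow [335. 198.] [6. 8.] [[516. -17.]]
yellow [347. 191.] [ 8. 17.] [[459. -10.]]
orange [143. 390.] [ 4. 32.] [[1316.  100.]]
orange [ 10. 385.] [ 3. 24.] [[1564. -143.]]
orange [259. 388.] [ 9. 40.] [[1091.  298.]]
orange [218. 386.] [11. 48.] [[1167.  221.]]
orange [176. 364.] [ 3. 41.] [[1219.  101.]]
orange [242. 360.] [ 4. 31.] [[1084.  212.]]
orange [137. 356.] [ 8. 27.] [[1289.   13.]]
orange [158. 340.] [ 7. 26.] [[1226.   12.]]
orange [206. 345.] [ 6. 53.] [[1135.  113.]]
orange [ 68. 349.] [ 7. 74.] [[1419. -133.]]
orange [ 25. 340.] [ 6. 56.] [[1499. -238.]]
orange [213. 334.] [ 4. 39.] [[1104.   99.]]
orange [ 94. 327.] [ 3. 30.] [[1344. -145.]]
orange [162. 356.] [ 14. 152.] [[1237.   57
[... 1223 characters left out ...]
24.]]
orange [147. 102.] [ 5. 17.] [[ 772. -973.]]
orange [556. 112.] [ 9. 66.] [[-549.  301.]]
orange [560.  86.] [ 6. 10.] [[-751.  225.]]
orange [488.  82.] [ 6. 15.] [[-517.  -22.]]
orange [506.  87.] [ 8. 64.] [[-552.   54.]]
orange [513.  67.] [10. 15.] [[-722.   -9.]]
orange [477.  52.] [10. 27.] [[-705. -205.]]
orange [474.  44.] [ 7. 10.] [[-756. -260.]]
pink [431. 296.] [ 8. 11.] [[556. 447.]]
pink [438. 281.] [ 8. 19.] [[502. 434.]]
blue [430. 246.] [15. 17.] [[420. 338.]]
blue [320. 204.] [6. 8.] [[575. -30.]]
blue [316. 166.] [36. 28.] [[ 463. -179.]]
blue [296. 138.] [11. 12.] [[ 419. -351.]]
blue [252. 107.] [30. 42.] [[ 440. -628.]]
[ 264.33026938 -565.85629823  221.94703852]
```

Emit:
arm_command(rows=[-1,0.038,-0.038,-0.018,0,-1,0.038,-0.038,-0.018,0,-1,0.038,-0.038,-0.018,0,-1,0.038,-0.038,-0.018,0,-1,0.038,-0.038,-0.018,0,-1,0.038,-0.038,-0.018,0,-1,0.038,-0.038,-0.018,0,-1,0.038,-0.038,-0.018,0,-1,0.038,-0.038,-0.018,0,-1,0.038,-0.038,-0.018,0])

```text
time_s: 1.45
eef_pos: [448.1, -59.4, 403.2]
ee_rot: [[0.906, 0.423, 0.0], [0.423, -0.906, -0.0], [0.0, 0.0, -1.0]]
wrist_force: [0.5, -0.8, -0.5]
gripper_width: 1.001
finger_force: 0.0
```

Emit:
arm_command(rows=[-1,0,0,0,-9.3,-1,0,0,0,-9.3,-1,0,0,0,-9.3,-1,0,0,0,-9.3,-1,0,0,0,-9.3,-1,0,0,0,-9.3,-1,0,0,0,-9.3,-1,0,0,0,0,-1,0,0,0,0])

```text
time_s: 2.58
eef_pos: [447.9, -61.2, 402.5]
ee_rot: [[0.0, 1.0, -0.0], [1.0, -0.0, 0.0], [0.0, -0.0, -1.0]]
wrist_force: [-0.8, 0.2, -0.4]
gripper_width: 0.997
finger_force: 0.0
```

Run:
```python
from h import *
f=frame("wrist","w1");s=get_state();print(s["eef_pos"],s["ee_rot"].round(3).tolist(),s["joints"].round(2),s["time_s"])
```

```text
[447.91679808 -61.19023785 402.49595291] [[-0.0, 1.0, -0.0], [1.0, 0.0, 0.0], [0.0, -0.0, -1.0]] [-0.38  0.1   1.57  0.    1.47 -0.38] 2.625
```

View pics/w1.png

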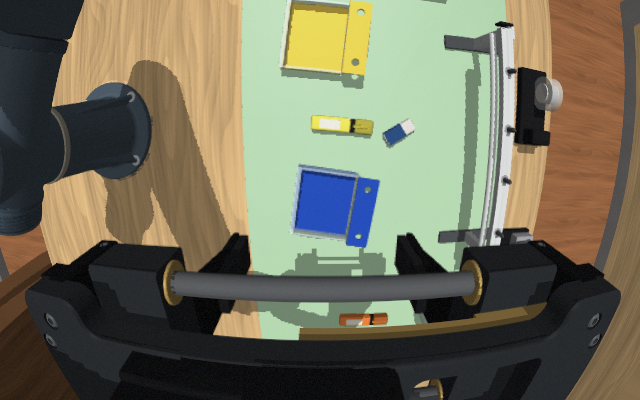

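```bash
cat >> h.py <<'E'
def holes(f,col,a=(8,160)):
    m=cv2.inRange(cv2.cvtColor(f["img"],cv2.COLOR_BGR2HSV),*HUE[col]);cs,h=cv2.findContours(m,cv2.RETR_CCOMP,cv2.CHAIN_APPROX_NONE)
    out=[]
    for c,k in zip(cs,h[0] if h is not None else []):
        if k[3]>=0 and a[0]<=cv2.contourArea(c)<=a[1]:
            o=cv2.moments(c);out.append((o["m10"]/o["m00"],o["m01"]/o["m00"],cv2.contourArea(c)))
    return out
def rect(f,b,z):
    P=toz(f,b,z).astype(np.float32);return cv2.minAreaRect(P)
E
python3 - <<'E'
from h import *
f=frame("wrist")
for c in("yellow","blue","orange","pink"):
    for x in holes(f,c): print(c,"hole",np.round(x,1),toz(f,x[:2],42).round(1))
    for b in blobs(f,c,40):
        if b[:,0].mean()>245 and b[:,0].mean()<420: print(c,len(b),b.mean(0).round(0),rect(f,b,18))
g=cv2.cvtColor(f["img"],cv2.COLOR_BGR2GRAY)
for p in [(511,71),(511,129),(505,181),(498,238)]: print(toz(f,p,158).round(0))
cv2.imwrite("pics/crop1.png",cv2.resize(f["img"][0:260,270:540],None,fx=2.3,fy=2.3,interpolation=cv2.INTER_CUBIC))
E
```

```text
yellow hole [321.5 330.8  14. ] [[ 445.6 -444.6]]
yellow hole [311.1 331.1  17. ] [[ 422.8 -445.6]]
yellow hole [307.4 330.6   9. ] [[ 414.7 -444. ]]
yellow hole [367.2 329.4   8.5] [[ 546.4 -442.8]]
yellow hole [437.1 324.5  14. ] [[ 710.7 -443. ]]
yellow hole [354.8  61.9  44.5] [[501.2  96.1]]
yellow hole [342.   61.5  12. ] [[479.9  96.3]]
yellow hole [343.  53.  10.] [[481.6 111.1]]
yellow hole [344.   45.5  12. ] [[483.3 124.3]]
yellow hole [345.   37.5  12. ] [[485.  138.5]]
yellow hole [346.   30.5  12. ] [[486.7 151.1]]
yellow hole [347.  23.  10.] [[488.4 164.7]]
yellow hole [360.5  12.5  48. ] [[511.4 185.1]]
yellow 137 [324. 331.] ((447.7879943847656, -466.5286865234375), (103.83509063720703, 18.93669891357422), 0.05035018175840378)
yellow 197 [378. 330.] ((577.023681640625, -466.68994140625), (18.830156326293945, 146.18521118164062), 89.98719787597656)
yellow 66 [420. 327.] ((676.75830078125, -466.72784423828125), (52.71033477783203, 19.341718673706055), 1.536988377571106)
yellow 58 [363. 127.] ((518.2691040039062, -15.59975528717041), (25.05306053161621, 34.100940704345
[... 345 characters left out ...]
5  41. ] [[ 526.6 -124.5]]
blue 169 [362. 212.] ((522.4944458007812, -177.99859619140625), (137.17874145507812, 40.30390930175781), 81.40991973876953)
blue 213 [324. 202.] ((450.3186340332031, -157.49191284179688), (114.74478149414062, 98.28327178955078), 81.68623352050781)
blue 53 [394. 134.] ((576.4895629882812, -27.448055267333984), (33.53184509277344, 25.42095375061035), 33.74917221069336)
orange 90 [354. 318.] ((519.823486328125, -432.4880065917969), (32.67304992675781, 70.06076049804688), 88.6783218383789)
orange 43 [379. 319.] ((575.7732543945312, -432.55682373046875), (32.383026123046875, 30.72374725341797), 4.090281963348389)
[[724.  90.]]
[[729.   3.]]
[[728. -77.]]
[[ 734. -173.]]
```

View pics/crop1.png

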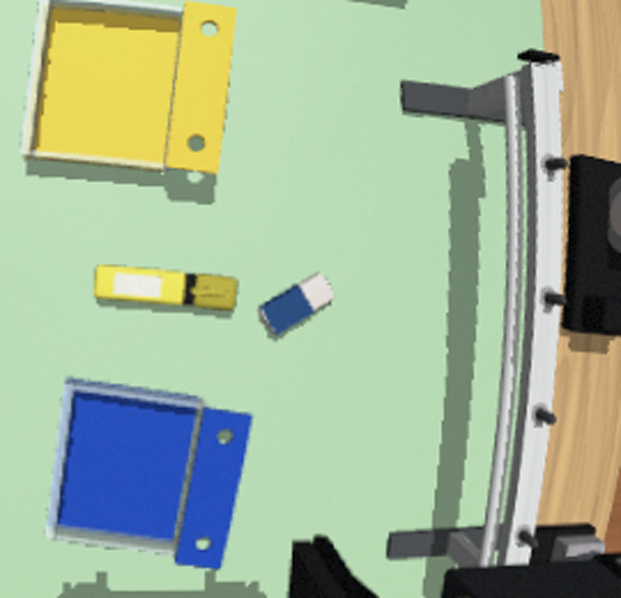

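Run:
```python
from h import *
f=frame("wrist")
P=toz(f,[(508.7,71.3),(508.3,130),(504.8,180),(497,233.5)],140);print(P.round(1),np.linalg.norm(np.diff(P,axis=0),axis=1))
def wall(r,l):
    r,l=np.array(r),np.array(l);y=(l-r)/np.linalg.norm(l-r);x=np.array([y[1],-y[0]]);w=(r+l)/2-124*x;print(w,np.degrees(np.arctan2(x[1],x[0])),tool(w,120))
wall((513.3,-213.8),(526.6,-124.5));wall((501.2,96.1),(511.4,185.1))
fs=frame("scene");cv2.imwrite("pics/crop2.png",cv2.resize(fs["img"][160:270,220:350],None,fx=5,fy=5,interpolation=cv2.INTER_CUBIC))
```

```text
[[ 7.319e+02  9.230e+01]
 [ 7.359e+02  2.000e-01]
 [ 7.397e+02 -8.000e+01]
 [ 7.424e+02 -1.727e+02]] [92.11736956 80.28929824 92.82986328]
[ 397.30281794 -150.88339842] -8.471144633014873 [-0.08966738 -0.05076288  0.28253167]
[383.10641633 154.71881521] -6.537957457847287 [ 0.21595032 -0.06462191  0.28255422]
```

View pics/crop2.png

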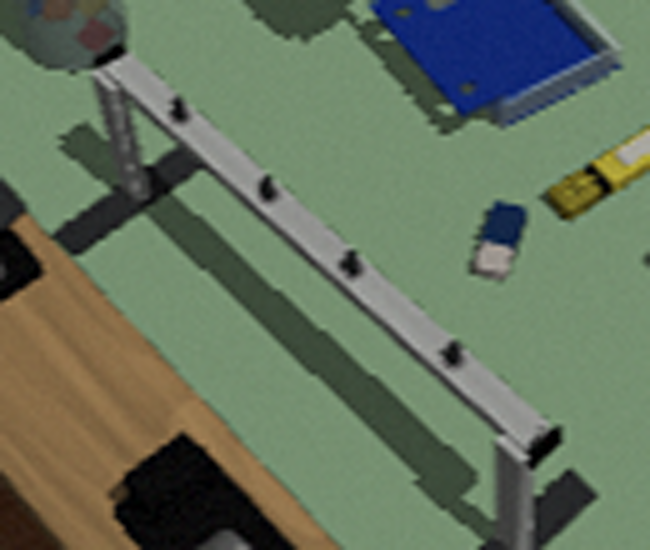

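Emit:
arm_command(rows=[-1,-0.015,-0.0085,0.047,0,-1,-0.015,-0.0085,0.047,0,-1,-0.015,-0.0085,0.047,0,-1,-0.015,-0.0085,0.047,0,-1,-0.015,-0.0085,0.047,0,-1,-0.015,-0.0085,0.047,0,-1,0,0,0,8.5,-0.5,0,0,0,0,-0.5,0,0,0,0])

```text
time_s: 3.9
eef_pos: [397.8, -151.6, 121.0]
ee_rot: [[0.144, 0.99, 0.001], [0.99, -0.144, -0.001], [-0.001, 0.001, -1.0]]
wrist_force: [0.1, 0.5, -0.0]
gripper_width: 0.85
finger_force: 0.0
```

Run:
```python
from h import *
f=frame("wrist","w2")
for c in("blue",):
    H=[x for x in holes(f,c,(20,400))]
    for x in H: print(c,"hole",np.round(x,1),toz(f,x[:2],42).round(1))
print(get_state()["eef_pos"],tool((397.3,-150.9),7))
```

```text
blue hole [468.5 153.6 141. ] [[ 527.4 -124. ]]
[ 397.84782686 -151.55622101  121.18838032] [ 0.00067327 -0.00083143  0.11418657]
```

View pics/w2.png

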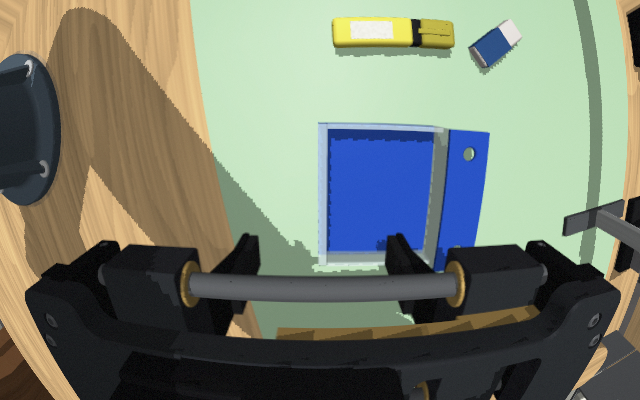

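Emit:
arm_command(rows=[-0.5,0,-0.001,0.038,0,-0.5,0,0,0.038,0,-0.5,0,0,0.038,0,-0.5,0,0,0,0,0.6,0,0,0,0,1,0,0,0,0,1,0,0,0,0,1,0,0,0,0,1,0,0,0,0], newtons=12)

```text
time_s: 5.08
eef_pos: [396.2, -151.2, 6.6]
ee_rot: [[0.146, 0.989, 0.0], [0.989, -0.146, -0.0], [-0.0, 0.0, -1.0]]
wrist_force: [0.8, 0.5, 0.4]
gripper_width: 0.266
finger_force: 0.0
```

Emit:
arm_command(rows=[1,0,0,0,0,1,0,0,0,0,1,0,0,0,0,1,0,0,0,0], newtons=12)

```text
time_s: 5.58
eef_pos: [396.4, -151.3, 6.6]
ee_rot: [[0.146, 0.989, 0.0], [0.989, -0.146, -0.0], [-0.0, 0.0, -1.0]]
wrist_force: [1.1, -1.2, -0.4]
gripper_width: 0.089
finger_force: 12.0
```

Emit:
arm_command(rows=[1,0,0,-0.025,0,1,0,0,-0.045,0,1,0,0,-0.045,0,1,0,0,-0.045,0,1,0,0,0,-5.4,1,0,0,0,-5.4,1,0,0,0,0,1,0,0,0,0])

```text
time_s: 6.58
eef_pos: [395.7, -150.9, 166.3]
ee_rot: [[-0.041, 0.999, -0.001], [0.999, 0.041, 0.001], [0.001, -0.001, -1.0]]
wrist_force: [-0.5, 0.7, -0.6]
gripper_width: 0.09
finger_force: 12.0
```

Run:
```python
from h import *
s=get_state();print(s["eef_pos"],s["ee_rot"].round(3).tolist(),tool((617,-131)))
f=frame("wrist")
for z in (38+162,):
    for x in holes(f,"blue",(15,500)): print("hole",np.round(x,1),[toz(f,x[:2],z).round(1).tolist() for z in (42+155,42+170,42+140)])
fs=frame("scene");print("scene pins",toz(fs,[(256,184),(273.6,199.6),(290.2,214.6),(310.8,232.4)],140).round(1))
```

```text
[ 395.74480831 -150.87114587  166.25405084] [[-0.041, 0.999, -0.001], [0.999, 0.041, 0.001], [0.001, -0.001, -1.0]] [ 1.07739112e-02  2.21884201e-01 -2.15711647e-04]
hole [556.  189.9 216. ] [[[522.4, -100.9]], [[507.6, -97.5]], [[537.1, -104.3]]]
scene pins [[ 740.2 -163.5]
 [ 736.7  -74.4]
 [ 734.4    5.4]
 [ 729.7   95.9]]
```

Emit:
arm_command(rows=[1,0.003,0.04,0,0,1,0.003,0.04,0,0,1,0.003,0.04,0,0,1,0.002,0.04,0,0,1,0,0,0,0,1,0,0,0,0])

```text
time_s: 7.42
eef_pos: [554.2, -132.9, 165.7]
ee_rot: [[-0.042, 0.999, -0.003], [0.999, 0.042, 0.001], [0.001, -0.003, -1.0]]
wrist_force: [-0.2, 0.8, -2.0]
gripper_width: 0.089
finger_force: 12.0
```

Run:
```python
from h import *
s=get_state();print(s["eef_pos"],tool((617,-131)))
f=frame("wrist","w3")
for x in holes(f,"blue",(15,500)): print("hole",np.round(x,1),toz(f,x[:2],202).round(1))
print(proj(f,[[739,-77,140],[735,2,140],[731,94,140]]))
cv2.imwrite("pics/w3c.png",cv2.resize(f["img"][0:300,400:640],None,fx=2,fy=2,interpolation=cv2.INTER_CUBIC))
```

```text
[ 554.24294313 -132.90407531  165.73185318] [-0.00075858  0.06278109 -0.00018078]
hole [555.9 189.9 217. ] [[675.2 -81.4]]
[[562.83773252 167.5105132 ]
 [569.17907402  66.80220692]
 [559.21884628 -39.44864236]]
```

View pics/w3c.png

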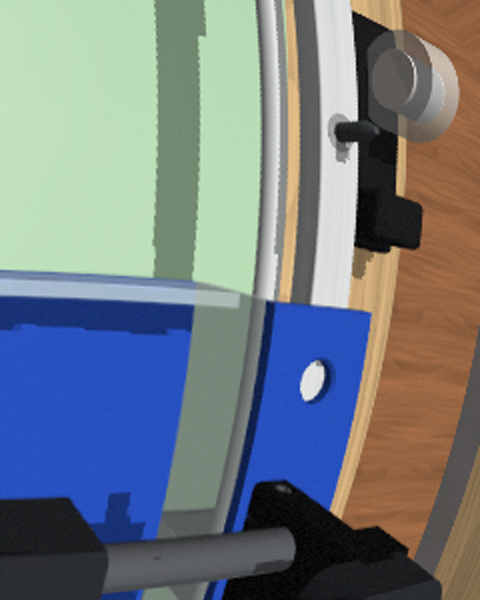

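Emit:
arm_command(rows=[1,0.0012,0.032,0,0,1,0.0012,0.0305,0,0,1,0,0,0.012,0,1,0,0,0.012,0,1,0,0,0,0,1,0,0,0,0])

```text
time_s: 8.22
eef_pos: [617.1, -128.4, 142.5]
ee_rot: [[-0.042, 0.999, -0.001], [0.999, 0.042, 0.0], [0.0, -0.001, -1.0]]
wrist_force: [-0.1, -0.1, -0.4]
gripper_width: 0.09
finger_force: 12.0
```

Run:
```python
from h import *
s=get_state();print(s["eef_pos"],tool((616.4,-127.6)))
f=frame("wrist","w4")
for x in holes(f,"blue",(15,500)): print("hole",np.round(x,1),toz(f,x[:2],178).round(1))
print(proj(f,[[735,3,140]]))
a=cv2.resize(f["img"][60:260,480:640],None,fx=3,fy=3,interpolation=cv2.INTER_CUBIC)
q=frame("scene");b=cv2.resize(q["img"][150:270,230:350][:, :],(300,300),interpolation=cv2.INTER_CUBIC)
o=np.zeros((600,790,3),np.uint8);o[:,:480]=a;o[:300,490:790]=b
si=frame("side");o[300:600,490:790]=cv2.resize(si["img"][150:270,310:430],(300,300),interpolation=cv2.INTER_CUBIC);cv2.imwrite("pics/c4.png",o)
```

```text
[ 617.13547382 -128.43891167  142.45580155] [ 8.68912044e-04 -6.99775372e-04  8.97999540e-07]
hole [555.9 189.9 219.5] [[738.9 -77.3]]
[[525.03524479  47.25098032]]
```

View pics/c4.png

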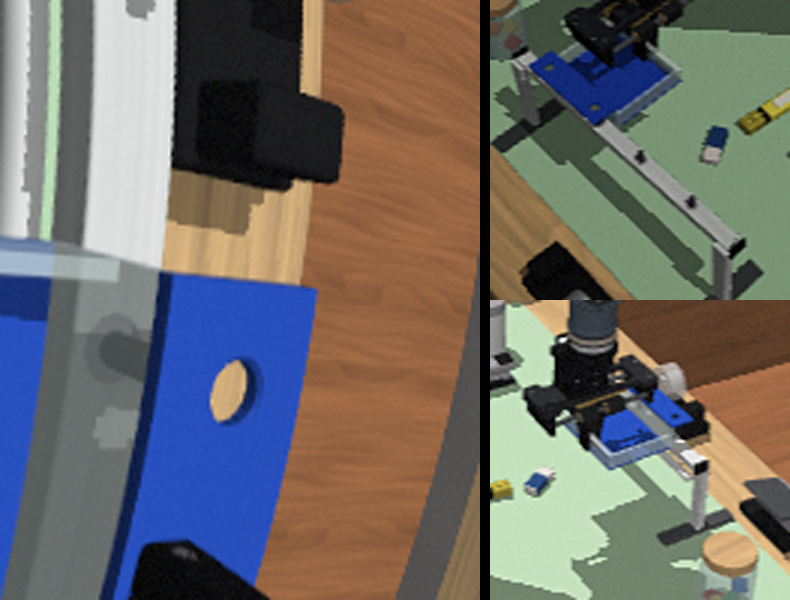

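Run:
```python
from h import *
f=frame("wrist")
print(toz(f,[(514.3,176.7),(516.5,176.7)],140), proj(f,[[738.5,-77,140],[738.5,-77,160]]))
si=frame("side");q=frame("scene")
for g in (q,si):
    H=holes(g,"blue",(1,60));print([(np.round(h,1),toz(g,h[:2],178).round(1)) for h in H])
```

```text
[[737.07961428 -79.65750313]
 [738.90610463 -79.52830679]] [[516.67406631 172.79536359]
 [534.81633236 180.51189087]]
[(array([430., 245.,   2.]), array([[524.9, 368.5]])), (array([427., 244.,   2.]), array([[528.6, 360.9]])), (array([428., 243.,   2.]), array([[523.9, 360.8]])), (array([271.3, 192.6,  11.5]), array([[740.2, -75.8]])), (array([270., 182.,   2.]), array([[ 717.2, -112.1]])), (array([268.5, 180. ,   4. ]), array([[ 715.7, -121.8]])), (array([270., 179.,   2.]), array([[ 709.6, -121.9]])), (array([273.5, 179.3,  16. ]), array([[ 702.2, -113.4]])), (array([265.5, 178. ,   4. ]), array([[ 717.7, -134.8]])), (array([272., 176.,   2.]), array([[ 697.2, -127.6]])), (array([267., 176.,   2.]), array([[ 709.1, -138.3]])), (array([253.2, 176.6,   8.5]), array([[ 743.3, -165.6]])), (array([284., 175.,   2.]), array([[ 666.1, -105.1]])), (array([269.8, 175.4,   8.5]), array([[ 700.9, -134.4]])), (array([266., 175.,   2.]), array([[ 708.9, -143.8]])), (array([285., 174.,   2.]), array([[ 661. , -106.3]])), (array([265., 174.,   2.]), array([[ 708.7, -149.3]])), (array([287., 173.,
[... 820 characters left out ...]
4.8, -737.7]])), (array([398.5, 343. ,   4. ]), array([[ 425.8, -739.8]])), (array([397., 341.,   2.]), array([[ 425.8, -732.8]])), (array([367., 335.,   2.]), array([[ 365.5, -681. ]])), (array([362.5, 335. ,   4. ]), array([[ 354.9, -675.6]])), (array([363., 332.,   2.]), array([[ 360.9, -667.8]])), (array([367., 331.,   2.]), array([[ 372.1, -669.8]])), (array([390., 329.,   2.]), array([[ 430.4, -692. ]])), (array([385.5, 329. ,   4. ]), array([[ 419.7, -686.6]])), (array([386., 327.,   2.]), array([[ 424.4, -681.6]])), (array([387., 326.,   2.]), array([[ 428.6, -680. ]])), (array([389., 325.,   6.]), array([[ 435.3, -679.6]])), (array([383.5, 196. ,   4. ]), array([[ 742.5, -163.5]]))]
```

Emit:
arm_command(rows=[1,0,-0.0017,0.008,0,1,0,0,0.006,0,1,0,0,0.005,0,1,0,0,0.003,0,1,0,0,0,0,1,0,0,0,0])

```text
time_s: 9.28
eef_pos: [615.8, -128.3, 120.4]
ee_rot: [[-0.042, 0.999, -0.001], [0.999, 0.042, 0.0], [0.0, -0.001, -1.0]]
wrist_force: [-1.2, -0.2, -2.0]
gripper_width: 0.088
finger_force: 12.0
```

Emit:
arm_command(rows=[1,0,0,0.004,0,1,0,0,0.004,0,1,0,0,0,0,1,0,0,0,0])

```text
time_s: 9.78
eef_pos: [615.7, -128.4, 112.7]
ee_rot: [[-0.042, 0.999, -0.001], [0.999, 0.042, 0.0], [0.0, -0.001, -1.0]]
wrist_force: [-5.6, -0.5, 2.8]
gripper_width: 0.098
finger_force: 12.5
```

Run:
```python
from h import *
s=get_state();print(s["eef_pos"],s["wrist_force"],s["torque"])
f=frame("wrist","w5")
for x in holes(f,"blue",(15,500)): print("hole",np.round(x,1),toz(f,x[:2],144+4).round(1))
a=cv2.resize(f["img"][100:260,480:640],(480,480),interpolation=cv2.INTER_CUBIC)
q=frame("scene");b=cv2.resize(q["img"][160:220,230:290],(300,300),interpolation=cv2.INTER_CUBIC)
o=np.zeros((600,790,3),np.uint8);o[:480,:480]=a;o[:300,490:790]=b
si=frame("side");o[300:600,490:790]=cv2.resize(si["img"][170:230,350:410],(300,300),interpolation=cv2.INTER_CUBIC);cv2.imwrite("pics/c5.png",o)
```

```text
[ 615.74850065 -128.43247979  112.67173997] [-5.56224005 -0.45055845  2.77544192] [-0.02572347  0.42600443 -0.00446891]
hole [563.5 195.4 287.5] [[745.  -79.9]]
```

View pics/c5.png

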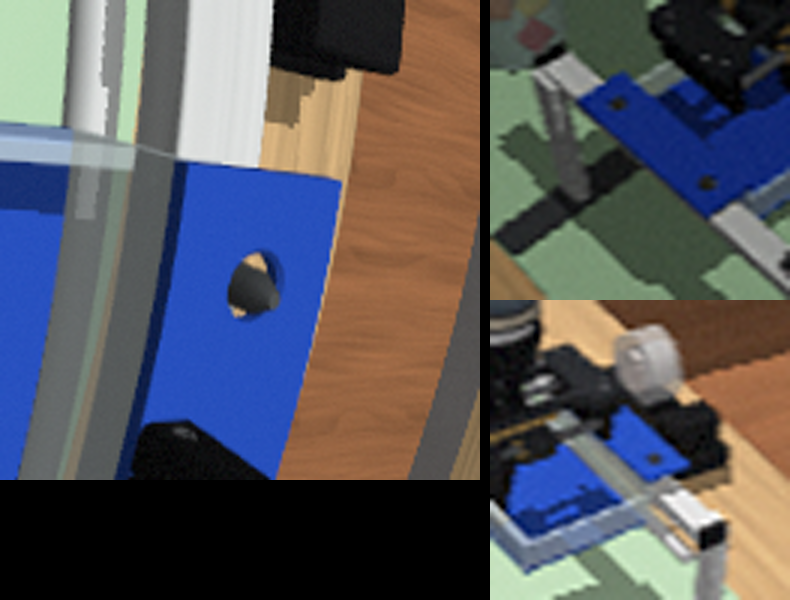

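Emit:
arm_command(rows=[1,0,0,-0.006,0,1,0,-0.0015,0,0,1,0,0,0,0,1,0,0,0.004,0,1,0,0,0.003,0,1,0,0,0,0,1,0,0,0,0])

```text
time_s: 10.8
eef_pos: [615.1, -128.6, 111.8]
ee_rot: [[-0.042, 0.999, 0.001], [0.999, 0.042, -0.0], [-0.0, 0.001, -1.0]]
wrist_force: [-1.5, 0.2, 2.2]
gripper_width: 0.098
finger_force: 12.6
```

Run:
```python
from h import *
s=get_state();print(s["eef_pos"],s["wrist_force"],s["torque"])
f=frame("wrist")
for x in holes(f,"blue",(15,500)): print("hole",np.round(x,1),toz(f,x[:2],144+4).round(1))
```

```text
[ 615.10949656 -128.61575412  111.79012055] [-1.52047581  0.15979724  2.18578866] [-0.0425134  -0.21026574  0.03559316]
hole [564.3 195.1 320.5] [[744.2 -79.7]]
```

Emit:
arm_command(rows=[1,0,-0.0007,0,0,1,0,0,0.002,0,1,0,0,0.001,0,1,0,0,0,0,1,0,0,0,0])

```text
time_s: 11.48
eef_pos: [613.8, -128.5, 108.5]
ee_rot: [[-0.042, 0.999, -0.001], [0.999, 0.042, 0.0], [0.0, -0.001, -1.0]]
wrist_force: [-1.9, -0.0, 0.6]
gripper_width: 0.091
finger_force: 12.1
```

Emit:
arm_command(rows=[0.3,0,0,0,0,0.3,0,0,0,0,0.3,0,0,0,0,0.3,0,0,-0.02,0,0.3,0,0,-0.05,0,0.3,0,0,-0.05,0,0.3,0,0,0,0,0.3,0,0,0,0])

```text
time_s: 12.48
eef_pos: [613.4, -128.3, 228.1]
ee_rot: [[-0.042, 0.999, -0.001], [0.999, 0.042, 0.0], [0.0, -0.001, -1.0]]
wrist_force: [-0.1, 0.8, -0.4]
gripper_width: 0.347
finger_force: 0.0
```

Run:
```python
from h import *
s=get_state();print(s["eef_pos"],s["wrist_force"])
f=frame("wrist","w6")
for x in holes(f,"blue",(15,500)): print("hole",np.round(x,1),toz(f,x[:2],144).round(1))
for b in blobs(f,"blue",100): print(b.mean(0))
q=frame("scene");b=cv2.resize(q["img"][160:220,230:290],(300,300),interpolation=cv2.INTER_CUBIC)
o=np.zeros((500,790,3),np.uint8);o[:300,490:790]=b;o[:305,:488]=cv2.resize(f["img"],(488,305),interpolation=cv2.INTER_AREA)
si=frame("side");o[200:500,190:490]=cv2.resize(si["img"][170:230,350:410],(300,300),interpolation=cv2.INTER_CUBIC);cv2.imwrite("pics/c6.png",o)
print(tool((383,154.7)))
```

```text
[ 613.43919606 -128.30191055  228.14815855] [-0.05527112  0.79620499 -0.36583805]
hole [467.3 154.2 204.5] [[736.7 -78.2]]
[458.90536278 190.26498423]
[376.58108108 187.95495495]
[296.425  89.575]
[ 0.29228698 -0.21769953  0.00123553]
```

View pics/c6.png

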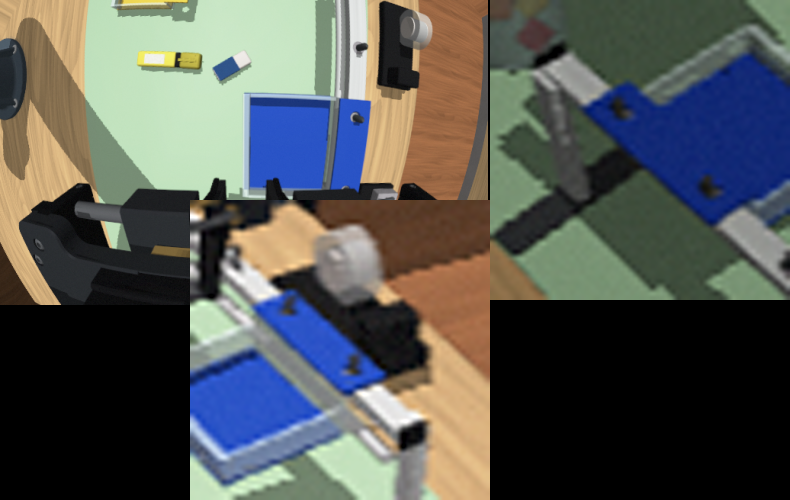

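Emit:
arm_command(rows=[0,0.0365,-0.0272,0,0,0,0.0365,-0.0272,0,0,0,0.0365,-0.0272,0,0,0,0.0365,-0.0272,0,0,0,0.0365,-0.0272,0,0,0,0.0365,-0.0272,0,0,0,0.0365,-0.0272,0,0,0,0.0365,-0.0272,0,0,0,0,0,0.05,8.9,0,0,0,0.05,0])

```text
time_s: 13.88
eef_pos: [384.2, 154.7, 127.5]
ee_rot: [[0.112, 0.994, 0.002], [0.994, -0.112, 0.0], [0.0, 0.002, -1.0]]
wrist_force: [-0.2, -0.3, 0.3]
gripper_width: 0.502
finger_force: 0.0
```

Emit:
arm_command(rows=[-0.3,0,0,0,0,-0.3,0,0,0,0])

```text
time_s: 14.12
eef_pos: [384.7, 154.0, 129.0]
ee_rot: [[0.113, 0.994, 0.0], [0.994, -0.113, 0.0], [0.0, 0.0, -1.0]]
wrist_force: [0.2, 0.8, 0.7]
gripper_width: 0.619
finger_force: 0.0
```

Run:
```python
from h import *
s=get_state();print(s["eef_pos"],s["ee_rot"].round(3).tolist(),tool((382,154.7),7))
f=frame("wrist")
for x in holes(f,"yellow",(40,500)): print("hole",np.round(x,1),toz(f,x[:2],42).round(1))
```

```text
[384.74871662 153.98222479 129.04717396] [[0.113, 0.994, 0.0], [0.994, -0.113, 0.0], [0.0, 0.0, -1.0]] [ 0.00039661 -0.00282843  0.12204682]
hole [463.2 153.1 125.5] [[511.8 184.9]]
```

Emit:
arm_command(rows=[-0.3,0,-0.002,0.041,0,-0.3,0,0,0.041,0,-0.3,0,0,0.04,0,-0.3,0,0,0,0,1,0,0,0,0,1,0,0,0,0,1,0,0,0,0,1,0,0,0,0,1,0,0,0,0,1,0,0,0,0], newtons=12)

```text
time_s: 15.42
eef_pos: [382.5, 154.2, 6.6]
ee_rot: [[0.113, 0.994, 0.0], [0.994, -0.113, 0.0], [0.0, 0.0, -1.0]]
wrist_force: [0.0, -0.0, 1.3]
gripper_width: 0.094
finger_force: 12.0
```

Emit:
arm_command(rows=[1,0,0,0,0,1,0,0,0,0])

```text
time_s: 15.68
eef_pos: [382.5, 154.2, 6.6]
ee_rot: [[0.113, 0.994, 0.001], [0.994, -0.113, 0.0], [0.0, 0.001, -1.0]]
wrist_force: [0.2, 0.6, 1.7]
gripper_width: 0.095
finger_force: 12.0
```

Lift 150, straighten the yaw by -8.9°, look at the hole.

Emit:
arm_command(rows=[1,0,0,-0.02,0,1,0,0,-0.043,0,1,0,0,-0.043,0,1,0,0,-0.044,0,1,0,0,0,-4.5,1,0,0,0,-4.4,1,0,0,0,0,1,0,0,0,0])

```text
time_s: 16.68
eef_pos: [381.8, 154.2, 156.2]
ee_rot: [[-0.041, 0.999, -0.001], [0.999, 0.041, -0.0], [-0.0, -0.001, -1.0]]
wrist_force: [-0.4, 0.5, -1.0]
gripper_width: 0.087
finger_force: 12.0
```

Run:
```python
from h import *
s=get_state();p=s["eef_pos"];x=s["ee_rot"][:,1];y=s["ee_rot"][:,0]
print(p,x.round(3),tool((606.9,41.3)))
print("expected",(p+124*x+45*y).round(1))
f=frame("wrist")
for h in holes(f,"yellow",(100,500)): print("hole",np.round(h,1),toz(f,h[:2],42+p[2]-6.6).round(1))
```

```text
[381.76297628 154.16560997 156.22652211] [ 0.999  0.041 -0.001] [-0.12205102  0.22029253 -0.00027698]
expected [503.8 204.2 156.1]
hole [556.5 191.2 225.5] [[504.4 204.6]]
```

Emit:
arm_command(rows=[1,-0.0243,0.0441,0,0,1,-0.0243,0.0441,0,0,1,-0.0243,0.0441,0,0,1,-0.0243,0.044,0,0,1,-0.0241,0.044,0,0,1,0,0,0,0,1,0,0,0,0,1,0,0,0,0])

```text
time_s: 17.73
eef_pos: [605.8, 43.1, 156.0]
ee_rot: [[-0.043, 0.999, -0.003], [0.999, 0.043, 0.0], [0.001, -0.003, -1.0]]
wrist_force: [-0.3, 0.8, -1.2]
gripper_width: 0.093
finger_force: 12.0
```

Run:
```python
from h import *
s=get_state();print(s["eef_pos"],s["ee_rot"][:,1].round(4),tool((606.9,42)))
f=frame("wrist")
for h in holes(f,"yellow",(100,500)): print("hole",np.round(h,1),toz(f,h[:2],42+s["eef_pos"][2]-6.6).round(1))
si=frame("side");q=frame("scene")
for g in (q,si):
    print([(np.round(h,1),toz(g,h[:2],190).round(1)) for h in holes(g,"yellow",(3,60)) if 650<toz(g,h[:2],190)[0,0]<800])
```

```text
[605.75108195  43.12543043 156.03036121] [ 0.9991  0.0429 -0.0026] [-1.17367647e-03  1.09958070e-03 -3.48534007e-06]
hole [190.4 230.  457. ] [[540.8  65.7]]
hole [556.6 191.3 225. ] [[728.3  93.8]]
[(array([311. , 222.5,  10. ]), array([[727.1,  94.9]])), (array([303.7, 206.3,   5.5]), array([[705.3,  37.5]])), (array([308.9, 206.8,  29. ]), array([[695.1,  49.1]])), (array([290. , 204.5,  10. ]), array([[731.2,   5.2]])), (array([298.8, 202.2,   8.5]), array([[706.4,  16.3]])), (array([304.6, 201.8,  25. ]), array([[692.5,  26.9]]))]
[(array([358.5, 172. ,   4. ]), array([[732.1,   8.5]]))]
```

Emit:
arm_command(rows=[1,-0.0005,0.0018,0.012,0,1,0,0,0.012,0,1,0,0,0.007,0,1,0,0,0.004,0,1,0,0,0,0,1,0,0,0,0])

```text
time_s: 18.62
eef_pos: [609.6, 41.9, 121.8]
ee_rot: [[-0.042, 0.999, 0.001], [0.999, 0.042, -0.0], [-0.0, 0.001, -1.0]]
wrist_force: [-0.6, 0.1, -0.9]
gripper_width: 0.09
finger_force: 12.0
```

Run:
```python
from h import *
s=get_state();print(s["eef_pos"],s["wrist_force"],s["torque"])
f=frame("wrist","w7")
for h in holes(f,"yellow",(100,500)): print("hole",np.round(h,1),toz(f,h[:2],42+s["eef_pos"][2]-6.6).round(1))
a=cv2.resize(f["img"][100:260,480:640],(480,480),interpolation=cv2.INTER_CUBIC)
q=frame("scene");b=cv2.resize(q["img"][190:250,270:330],(300,300),interpolation=cv2.INTER_CUBIC)
o=np.zeros((480,790,3),np.uint8);o[:480,:480]=a;o[:300,490:790]=b;cv2.imwrite("pics/c7.png",o)
```

```text
[609.57924616  41.88634468 121.79116782] [-0.60600876  0.10120728 -0.92335976] [-0.02652642 -0.01260919  0.02108758]
hole [556.6 191.5 232.5] [[732.5  92.2]]
```

View pics/c7.png

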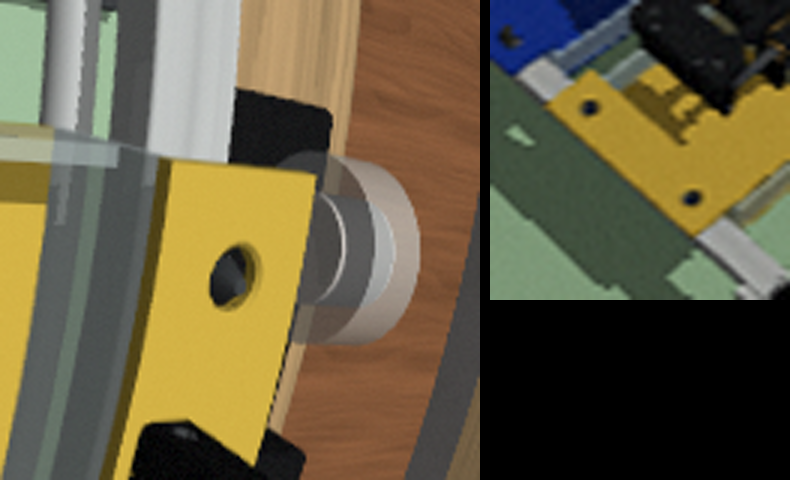

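Emit:
arm_command(rows=[1,0,-0.002,0,0,1,0,0,0.004,0,1,0,0,0.003,0,1,0,0,0.003,0,1,0,0,0,0,1,0,0,0,0])

```text
time_s: 19.48
eef_pos: [607.4, 41.8, 111.5]
ee_rot: [[-0.042, 0.999, 0.0], [0.999, 0.042, 0.0], [0.0, 0.0, -1.0]]
wrist_force: [-0.3, -0.9, -1.8]
gripper_width: 0.086
finger_force: 12.0
```

Emit:
arm_command(rows=[1,0,0,0.003,0,1,0,0,0,0,1,0,0,0,0,0.3,0,0,0,0,0.3,0,0,0,0,0.3,0,0,0,0,0.3,0,0,-0.02,0,0.3,0,0,-0.05,0,0.3,0,0,-0.05,0,0.3,0,0,-0.05,0])

```text
time_s: 20.72
eef_pos: [607.1, 41.9, 280.1]
ee_rot: [[-0.042, 0.999, -0.0], [0.999, 0.042, -0.0], [0.0, -0.0, -1.0]]
wrist_force: [-0.1, -0.0, 0.6]
gripper_width: 0.348
finger_force: 0.0
```

Emit:
arm_command(rows=[0.3,0,-0.05,-0.05,0,0.3,0,-0.05,-0.05,0,-0.2,0,-0.05,0,0,-0.2,0,0,0,0,-0.2,0,0,0,0])

```text
time_s: 21.35
eef_pos: [469.6, 35.9, 367.3]
ee_rot: [[-0.042, 0.999, 0.002], [0.999, 0.042, -0.0], [-0.0, 0.002, -1.0]]
wrist_force: [-0.4, -0.5, 0.4]
gripper_width: 0.564
finger_force: 0.0
```

Run:
```python
from h import *
s=get_state();print(s["eef_pos"],s["time_s"])
f=frame("wrist","w8")
q=frame("scene");b=cv2.resize(q["img"][160:250,230:330],(330,300),interpolation=cv2.INTER_CUBIC)
si=frame("side");c=cv2.resize(si["img"][120:240,320:420],(330,300),interpolation=cv2.INTER_CUBIC)
o=np.zeros((600,800,3),np.uint8);o[:300,:480]=cv2.resize(f["img"],(480,300),interpolation=cv2.INTER_AREA);o[300:600,:330]=b;o[300:600,340:670]=c;cv2.imwrite("pics/c8.png",o)
for c in ("yellow","orange","pink","blue"):
    for h in holes(f,c,(20,300)): print(c,"hole",np.round(h,0),toz(f,h[:2],144).round(1))
    for b in blobs(f,c,100):
        if b[:,1].mean()<280: print(c,b.mean(0).round(0),rect(f,b,18))
```

```text
[469.61928685  35.92738649 367.31382322] 21.35
yellow hole [315. 182. 254.] [[460.7  19.7]]
yellow hole [501. 204.  70.] [[7.358e+02 2.000e-01]]
yellow hole [509. 143.  80.] [[732.3  91.3]]
yellow [349. 185.] ((517.8023681640625, -14.241495132446289), (26.512117385864258, 35.02268981933594), 84.0782241821289)
yellow [317. 181.] ((461.87725830078125, -9.83624267578125), (27.385595321655273, 69.37398529052734), 85.36717987060547)
yellow [502. 172.] ((816.5816040039062, 23.09516143798828), (57.62249755859375, 176.409912109375), 2.2098894119262695)
yellow [452. 165.] ((705.56787109375, 29.295425415039062), (117.02153778076172, 145.7677001953125), 1.987868309020996)
blue [492. 245.] ((821.4786987304688, -131.85888671875), (32.41796112060547, 55.728981018066406), 86.38612365722656)
blue [442. 244.] ((710.8136596679688, -123.84083557128906), (116.33238983154297, 19.02058982849121), 0.5760643482208252)
blue [382. 193.] ((576.7726440429688, -26.85064697265625), (32.98011779785156, 27.29897689819336), 30.651309967041016)
```

View pics/c8.png

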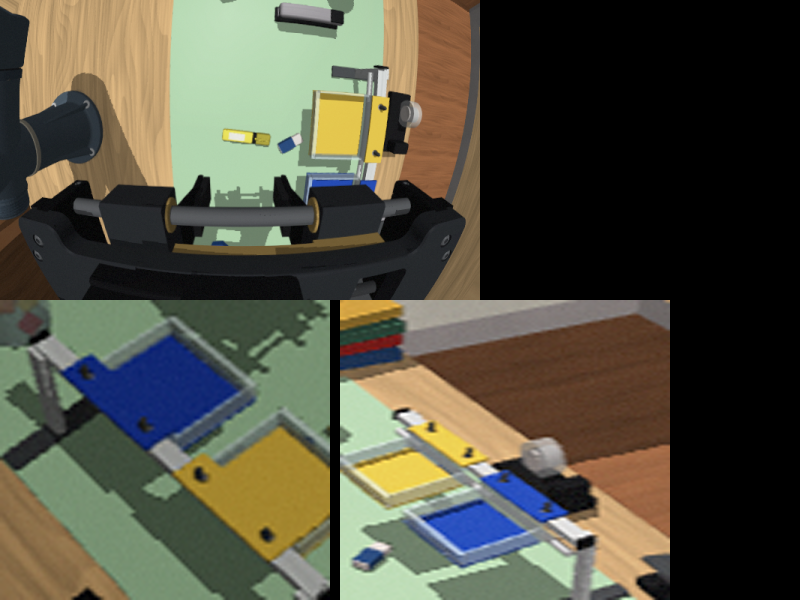

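Emit:
arm_command(rows=[-0.2,-0.0476,0.0097,0.02,0,-0.2,0,0,0.022,10,-0.2,0,0,0.022,10,-0.2,0,0,0.022,10,-0.2,0,0,0.022,10,-0.2,0,0,0.022,10,-0.2,0,0,0.022,10,-0.2,0,0,0.022,10,-0.2,0,0,0.022,10,-0.2,0,0,0.022,10])

```text
time_s: 22.75
eef_pos: [481.9, -11.4, 147.5]
ee_rot: [[0.999, 0.037, -0.0], [0.037, -0.999, 0.0], [-0.0, -0.0, -1.0]]
wrist_force: [-0.0, 0.7, -0.7]
gripper_width: 0.599
finger_force: 0.0
```

Emit:
arm_command(rows=[-0.2,0,0,0,7,-0.2,0,0,0,0,-0.2,0,0,0,0])

```text
time_s: 23.12
eef_pos: [481.5, -11.3, 148.7]
ee_rot: [[0.997, -0.078, 0.0], [-0.078, -0.997, -0.0], [0.0, 0.0, -1.0]]
wrist_force: [0.1, -0.2, -0.0]
gripper_width: 0.599
finger_force: 0.0
```

```bash
cat >> h.py <<'E'
def look(col,z=18,amin=100,cam="wrist",n=None):
    "blobs of one colour: world rect centre/size/angle"
    f=frame(cam,n)
    for b in blobs(f,col,amin):
        P=toz(f,b,z).astype(np.float32)
        if b[:,1].mean()<300: 
            c,s,a=cv2.minAreaRect(P);print(col,b.mean(0).round(0),np.round(c,1),np.round(s,1),round(a,1))
    return f
def where(*t):
    s=get_state();print("tcp",s["eef_pos"].round(1),"yaw",np.degrees(np.arctan2(s["ee_rot"][1,0],s["ee_rot"][0,0])).round(1),"j6",s["joints"][5].round(2),"w",round(s["gripper_width"]*87,1),s["finger_force"],"F",s["wrist_force"].round(1),"t",s["time_s"])
    for a in t: print("to",a,tool(a[:2],a[2]).round(4))
E
python3 - <<'E'
from h import *
where((481.3,-11.3,5));look("yellow")
E
```

```text
tcp [481.5 -11.3 148.7] yaw -4.5 j6 1.39 w 52.1 0.0 F [ 0.1 -0.2 -0. ] t 23.125
to (481.3, -11.3, 5) [-0.0002  0.      0.1437]
yellow [322. 207.] [461.6 -11. ] [25.  67.3] 84.8
yellow [322. 152.] [517.9 -15.5] [24.1 36. ] 85.5
yellow [224.  21.] [672.4  69.8] [ 72.1 173.1] 1.5
```

Emit:
arm_command(rows=[-0.2,0,0.001,0.048,0,-0.2,0,0,0.048,0,-0.2,0,0,0.048,0,-0.2,0,0,0,0,1,0,0,0,0,1,0,0,0,0,1,0,0,0,0,1,0,0,0,0,1,0,0,0,0], newtons=15)

```text
time_s: 24.3
eef_pos: [480.8, -12.1, 5.2]
ee_rot: [[0.997, -0.08, 0.0], [-0.08, -0.997, -0.0], [0.0, 0.0, -1.0]]
wrist_force: [0.2, 1.3, 3.0]
gripper_width: 0.292
finger_force: 15.0
```

Emit:
arm_command(rows=[1,0,0,-0.04,0,1,0,0,-0.05,0,1,0,0,-0.05,-10,1,0,0,-0.05,-10,1,0,0,0,-10,1,0,0,0,-10,1,0,0,0,-10,1,0,0,0,-10,1,0,0,0,-10,1,0,0,0,-10])

```text
time_s: 25.55
eef_pos: [480.2, -12.0, 194.8]
ee_rot: [[0.246, 0.969, -0.001], [0.969, -0.246, 0.0], [-0.0, -0.001, -1.0]]
wrist_force: [-0.2, -0.9, -0.3]
gripper_width: 0.296
finger_force: 15.0
```

Emit:
arm_command(rows=[1,0,0,0,-8.4,1,0,0,0,-8.5,1,0,0,0,0,1,0,0,0,0])

```text
time_s: 26.05
eef_pos: [480.5, -12.1, 194.9]
ee_rot: [[-0.038, 0.999, -0.0], [0.999, 0.038, 0.0], [0.0, -0.0, -1.0]]
wrist_force: [-0.6, -0.6, -0.1]
gripper_width: 0.296
finger_force: 15.0
```

Run:
```python
from h import *
where((643.3,43.4,130));look("yellow")
```

```text
tcp [480.5 -12.1 194.9] yaw 92.2 j6 -0.3 w 25.8 15.000011175870895 F [-0.6 -0.6 -0.1] t 26.05
to (643.3, 43.4, 130) [0.0492 0.1648 0.0648]
yellow [262. 289.] [ 404.9 -165. ] [73.4  6.8] 87.1
yellow [322. 255.] [ 483.1 -109.8] [58.  56.1] 2.2
yellow [322. 190.] [480.5 -29. ] [56.9 87.2] 2.3
yellow [589. 162.] [882.7  33.9] [ 69.3 212. ] 2.0
yellow [515. 150.] [732.3  36.8] [127.  165.5] 2.0
```

Emit:
arm_command(rows=[1,0.0123,0.0412,0,0,1,0.0123,0.0412,0,0,1,0.0123,0.0412,0,0,1,0.0123,0.0412,0,0,1,0,0,0.03,0,1,0,0,0.03,0,1,0,0,0,0,1,0,0,0.01,0,1,0,0,0.006,0,1,0,0,0,0])

```text
time_s: 27.35
eef_pos: [643.3, 43.6, 119.1]
ee_rot: [[-0.04, 0.999, 0.0], [0.999, 0.04, 0.0], [0.0, 0.0, -1.0]]
wrist_force: [0.4, -0.6, -0.2]
gripper_width: 0.296
finger_force: 15.0
```

Emit:
arm_command(rows=[1,0,0,0.005,0,1,0,0,0,0,0.2,0,0,0,0,0.2,0,0,0,0,0.2,0,0,0,0,0.2,0,0,-0.04,0,0.2,0,0,-0.06,0,0.2,0,0,-0.06,0])

```text
time_s: 28.35
eef_pos: [643.1, 43.7, 275.3]
ee_rot: [[-0.04, 0.999, -0.001], [0.999, 0.04, 0.0], [0.0, -0.001, -1.0]]
wrist_force: [0.4, -0.1, 0.4]
gripper_width: 0.396
finger_force: 0.0
```

Run:
```python
from h import *
where((419,335,300),(520,440,300))
look("yellow",110)
f=look("pink",18,10,"scene");look("blue",18,30,"scene");
```

```text
tcp [643.1  43.7 275.3] yaw 92.3 j6 -0.15 w 34.5 0.0 F [ 0.4 -0.1  0.4] t 28.35
to (419, 335, 300) [ 0.3001 -0.2121 -0.0245]
to (520, 440, 300) [ 0.401  -0.1069 -0.0245]
yellow [398. 288.] [744.4 -94.4] [ 8.1 73.4] 8.6
yellow [247. 288.] [ 550.8 -102.2] [73.  8.] 86.0
yellow [340. 178.] [661.7  43.6] [100.3 120.3] 2.1
yellow [407. 187.] [739.6  36.4] [ 44.5 147.8] 2.1
pink [431. 296.] [560.1 447.6] [36.4 21.4] 14.2
pink [438. 281.] [505.2 434. ] [66.3 24.5] 13.6
blue [429. 245.] [424.4 339.1] [56.3 56.3] 47.8
blue [276. 187.] [ 642.7 -208.2] [128.6 156.6] 1.1
blue [296. 138.] [ 422.5 -343.7] [64.9 54.1] 48.1
blue [258. 104.] [ 435.2 -621.2] [217.3 184.1] 0.1
```

Emit:
arm_command(rows=[-0.2,0.05,-0.0129,0,0,-0.2,0.05,-0.0129,0,0,-0.2,0.05,-0.0129,0,0,-0.2,0.05,-0.0129,0,0,-0.2,0.05,-0.0129,0,0,-0.2,0.05,-0.0129,0,0,-0.2,0.05,-0.0129,0,0,-0.2,0.049,-0.0129,0,0,-0.2,0,0,0.015,9.8,-0.2,0,0,0.015,9.8])

```text
time_s: 29.75
eef_pos: [522.5, 438.7, 241.6]
ee_rot: [[0.3, 0.954, -0.003], [0.954, -0.3, -0.002], [-0.002, -0.002, -1.0]]
wrist_force: [-0.1, -0.7, 0.0]
gripper_width: 0.603
finger_force: 0.0
```

Emit:
arm_command(rows=[-0.2,0,0,0.015,9.8,-0.2,0,0,0.015,9.8,-0.2,0,0,0.015,9.8,-0.2,0,0,0.015,9.8,-0.2,0,0,0.015,9.8,-0.2,0,0,0.015,9.8,-0.2,0,0,0,0,-0.2,0,0,0,0])

```text
time_s: 30.75
eef_pos: [523.9, 438.1, 153.5]
ee_rot: [[0.97, 0.243, -0.001], [0.243, -0.97, -0.0], [-0.001, 0.0, -1.0]]
wrist_force: [0.4, 0.6, -0.3]
gripper_width: 0.602
finger_force: 0.0
```

Run:
```python
from h import *
where((523,437,5));look("pink",18)
```

```text
tcp [523.9 438.1 153.5] yaw 14.1 j6 1.86 w 52.3 0.0 F [ 0.4  0.6 -0.3] t 30.75
to (523, 437, 5) [-0.001   0.0008  0.1485]
pink [321. 206.] [503.8 433.1] [68.2 25.2] 12.7
pink [322. 151.] [559.6 445.8] [36.6 24.5] 14.0
```

Emit:
arm_command(rows=[-0.2,0,0,0.049,1.3,-0.2,0,0,0.05,0,-0.2,0,0,0.049,0,-0.2,0,0,0,0,1,0,0,0,0,1,0,0,0,0,1,0,0,0,0,1,0,0,0,0,1,0,0,0,0])

```text
time_s: 31.92
eef_pos: [524.1, 438.3, 6.4]
ee_rot: [[0.976, 0.219, 0.0], [0.219, -0.976, 0.0], [0.0, -0.0, -1.0]]
wrist_force: [0.2, -0.3, 2.1]
gripper_width: 0.294
finger_force: 15.0
```

Emit:
arm_command(rows=[1,0,0,-0.04,0,1,0,0,-0.05,0,1,0,0,-0.05,0,1,0,0,-0.05,-9.9,1,0,0,0,-9.9,1,0,0,0,-9.9,1,0,0,0,-9.9,1,0,0,0,-9.9,1,0,0,0,-9.9,1,0,0,0,-9.9])

```text
time_s: 33.17
eef_pos: [523.8, 438.0, 195.6]
ee_rot: [[0.135, 0.991, -0.001], [0.991, -0.135, -0.0], [-0.0, -0.001, -1.0]]
wrist_force: [-0.8, 0.0, -0.3]
gripper_width: 0.295
finger_force: 15.0
```

Emit:
arm_command(rows=[1,0,0,0,-10.2,1,0,0,0,0])

```text
time_s: 33.42
eef_pos: [523.8, 438.0, 195.6]
ee_rot: [[-0.035, 0.999, -0.001], [0.999, 0.035, -0.0], [-0.0, -0.001, -1.0]]
wrist_force: [-0.3, 0.3, -0.3]
gripper_width: 0.295
finger_force: 15.0
```

Run:
```python
from h import *
where((679.3,44.8,150))
```

```text
tcp [523.8 438.  195.6] yaw 92.0 j6 0.5 w 25.6 14.99692440032959 F [-0.3  0.3 -0.3] t 33.425
to (679.3, 44.8, 150) [-0.3984  0.1417  0.0457]
```

Emit:
arm_command(rows=[1,-0.0498,0.0175,0,0,1,-0.0498,0.0175,0,0,1,-0.0498,0.0175,0,0,1,-0.0498,0.0175,0,0,1,-0.0498,0.0175,0,0,1,-0.0498,0.0175,0,0,1,-0.0498,0.0175,0,0,1,-0.0498,0.0175,0,0,1,0,0,0.03,0,1,0,0,0.03,0])

```text
time_s: 34.67
eef_pos: [679.3, 43.9, 135.5]
ee_rot: [[-0.032, 0.999, 0.001], [1.0, 0.032, 0.0], [-0.0, 0.001, -1.0]]
wrist_force: [-0.3, 0.7, -1.2]
gripper_width: 0.298
finger_force: 15.0
```

Run:
```python
from h import *
where((677.2,44.8,126))
```

```text
tcp [679.3  43.9 135.5] yaw 91.8 j6 -0.13 w 25.9 14.998088926076889 F [-0.3  0.7 -1.2] t 34.675
to (677.2, 44.8, 126) [ 0.001  -0.0021  0.0095]
```

Emit:
arm_command(rows=[1,0.001,-0.002,0.0095,-0.4,1,0,0,0,0,1,0,0,0,0,0.3,0,0,0,0,0.3,0,0,0,0,0.3,0,0,0,0,0.3,0,0,-0.04,0,0.3,0,0,-0.06,0,0.3,0,0,-0.06,0])

```text
time_s: 35.8
eef_pos: [676.4, 46.2, 287.8]
ee_rot: [[-0.044, 0.999, -0.001], [0.999, 0.044, 0.0], [0.0, -0.001, -1.0]]
wrist_force: [1.2, -0.1, 0.7]
gripper_width: 0.353
finger_force: 0.0
```

Run:
```python
from h import *
where((419,-347,250),(535,-438,250))
f=look("pink",123)
f=look("orange",18,20,"scene",None)
for b in blobs(f,"orange",15):
    if 230<b[:,0].mean()<300: print("O",toz(f,b.mean(0),18))
```

```text
tcp [676.4  46.2 287.8] yaw 92.5 j6 -0.14 w 30.7 0.0 F [ 1.2 -0.1  0.7] t 35.8
to (419, -347, 250) [-0.3815 -0.2744  0.038 ]
to (535, -438, 250) [-0.4775 -0.1625  0.0379]
pink [323. 197.] [677.2  25.7] [24.7 67.7] 3.1
pink [322. 147.] [674.2  82.1] [24.5 36.9] 2.1
orange [627. 159.] [-470.2  634.2] [66.9 90.3] 88.6
orange [253. 144.] [ 578.8 -435.5] [26.7 27.3] 14.5
orange [265. 138.] [ 520.4 -428.4] [35.6 65.8] 88.8
orange [116. 296.] [1200.7 -373.1] [1388.1  639.3] 76.9
orange [565. 120.] [-549.5  290.8] [555.  452.6] 89.6
orange [274.  46.] [  73.4 -952.8] [56.6 74.3] 89.4
orange [456.  47.] [-653.8 -315.9] [305.6 100.9] 35.8
O [[ 578.19730347 -434.82073945]]
O [[ 520.96553611 -426.14319879]]
O [[  67.392209   -948.51507368]]
```

Emit:
arm_command(rows=[-0.2,-0.0472,-0.0158,0,0,-0.2,-0.0472,-0.0158,0,0,-0.2,-0.0472,-0.0158,0,0,-0.2,-0.0472,-0.0158,0,0,-0.2,-0.0472,-0.0158,0,0,-0.2,-0.0472,-0.0158,0,0,-0.2,-0.0472,-0.0158,0,0,-0.2,-0.0472,-0.0158,0,0,-0.2,-0.0472,-0.0158,0,0,-0.2,-0.0472,-0.0158,0,0])

```text
time_s: 37.15
eef_pos: [538.9, -433.7, 286.0]
ee_rot: [[-0.044, 0.999, -0.0], [0.999, 0.044, 0.0], [0.0, -0.0, -1.0]]
wrist_force: [0.1, -0.6, -0.1]
gripper_width: 0.599
finger_force: 0.0
```

Emit:
arm_command(rows=[-0.2,0,0,0.014,9.7,-0.2,0,0,0.014,9.7,-0.2,0,0,0.014,9.7,-0.2,0,0,0.014,9.7,-0.2,0,0,0.014,9.7,-0.2,0,0,0.014,9.7,-0.2,0,0,0.014,9.7,-0.2,0,0,0.014,9.7,-0.2,0,0,0.014,9.7,-0.2,0,0,0.014,9.2])

```text
time_s: 38.4
eef_pos: [539.5, -432.1, 145.5]
ee_rot: [[0.997, -0.075, -0.0], [-0.075, -0.997, 0.0], [-0.0, -0.0, -1.0]]
wrist_force: [0.4, -0.3, 0.2]
gripper_width: 0.602
finger_force: 0.0
```

Emit:
arm_command(rows=[-0.2,0,0,0,0,-0.2,0,0,0,0])

```text
time_s: 38.65
eef_pos: [539.8, -432.5, 146.7]
ee_rot: [[0.998, -0.067, 0.0], [-0.067, -0.998, -0.0], [0.0, 0.0, -1.0]]
wrist_force: [0.3, -0.7, 0.1]
gripper_width: 0.597
finger_force: 0.0
```

Run:
```python
from h import *
where((539,-432,6));look("orange",18)
```

```text
tcp [ 539.8 -432.5  146.7] yaw -3.8 j6 0.8 w 51.9 0.0 F [ 0.3 -0.7  0.1] t 38.65
to (539, -432, 6) [-0.0009 -0.0005  0.1407]
orange [326. 208.] [ 519.4 -435.9] [25. 68.] 89.7
orange [323. 152.] [ 576.3 -436.6] [24.7 37.1] 89.2
```

Emit:
arm_command(rows=[-0.2,0,0.0037,0.02,-3.1,-0.2,0,0,0.06,0,-0.2,0,0,0.061,0,-0.2,0,0,0,0,1,0,0,0,0,1,0,0,0,0,1,0,0,0,0,1,0,0,0,0,1,0,0,0,0])

```text
time_s: 39.83
eef_pos: [539.4, -436.0, 5.8]
ee_rot: [[1.0, -0.015, 0.0], [-0.015, -1.0, 0.0], [0.0, -0.0, -1.0]]
wrist_force: [-0.5, 0.5, 2.3]
gripper_width: 0.299
finger_force: 15.0
```

Emit:
arm_command(rows=[1,0,0,-0.04,0,1,0,0,-0.05,0,1,0,0,-0.055,0,1,0,0,-0.055,-9.3,1,0,0,0,-9.3,1,0,0,0,-9.3,1,0,0,0,-9.3,1,0,0,0,-9.3,1,0,0,0,-9.3,1,0,0,0,-9.3])

```text
time_s: 41.08
eef_pos: [539.2, -435.8, 205.1]
ee_rot: [[0.43, 0.903, -0.0], [0.903, -0.43, 0.0], [0.0, -0.001, -1.0]]
wrist_force: [0.0, 0.2, -0.9]
gripper_width: 0.296
finger_force: 15.0
```

Emit:
arm_command(rows=[1,0,0,0,-9.3,1,0,0,0,-9.3,1,0,0,0,-9.3,1,0,0,0,0,1,0,0,0,0])

```text
time_s: 41.7
eef_pos: [539.4, -435.9, 205.3]
ee_rot: [[-0.035, 0.999, -0.0], [0.999, 0.035, 0.0], [0.0, -0.0, -1.0]]
wrist_force: [0.0, -0.3, -0.5]
gripper_width: 0.297
finger_force: 15.0
```

Run:
```python
from h import *
where((660.5,44,150))
f=frame("wrist")
```

```text
tcp [ 539.4 -435.9  205.3] yaw 92.0 j6 -0.88 w 25.9 14.996602088212967 F [ 0.  -0.3 -0.5] t 41.7
to (660.5, 44, 150) [0.4754 0.1378 0.0554]
```

Emit:
arm_command(rows=[1,0.0475,0.0138,0,0,1,0.0475,0.0138,0,0,1,0.0475,0.0138,0,0,1,0.0475,0.0138,0,0,1,0.0475,0.0138,0,0,1,0.0475,0.0138,0,0,1,0.0475,0.0138,0,0,1,0.0475,0.0138,0,0,1,0.0475,0.0138,0,0,1,0.0475,0.0138,0.0,0])

```text
time_s: 43.0
eef_pos: [660.0, 45.3, 205.6]
ee_rot: [[-0.036, 0.999, 0.0], [0.999, 0.036, -0.0], [-0.0, 0.0, -1.0]]
wrist_force: [0.0, 0.9, -0.4]
gripper_width: 0.298
finger_force: 15.0
```

Emit:
arm_command(rows=[1,0,0,0.03,0,1,0,0,0.03,0,1,0,0,0,0,1,0,0,0,0])

```text
time_s: 43.5
eef_pos: [660.5, 43.5, 146.4]
ee_rot: [[-0.036, 0.999, 0.002], [0.999, 0.036, -0.0], [-0.0, 0.002, -1.0]]
wrist_force: [0.2, 0.0, 0.1]
gripper_width: 0.294
finger_force: 15.0
```

Run:
```python
from h import *
where((660.,44,133))
```

```text
tcp [660.5  43.5 146.4] yaw 92.1 j6 -0.14 w 25.6 14.99644249677658 F [0.2 0.  0.1] t 43.5
to (660.0, 44, 133) [ 0.0005 -0.0005  0.0134]
```

Emit:
arm_command(rows=[1,0,-0.0005,0.009,0,1,0,0,0.004,0,1,0,0,0,0,1,0,0,0,0])

```text
time_s: 44.0
eef_pos: [659.3, 43.7, 132.6]
ee_rot: [[-0.037, 0.999, 0.0], [0.999, 0.037, 0.0], [-0.0, 0.0, -1.0]]
wrist_force: [0.3, -0.2, -0.2]
gripper_width: 0.297
finger_force: 15.0
```

Lower 2 mm, release and rise; then measure.

Emit:
arm_command(rows=[1,0,0,0.002,0,1,0,0,0,0,0.25,0,0,0,0,0.25,0,0,0,0,0.25,0,0,0,0,0.25,0,0,-0.04,0,0.25,0,0,-0.06,0,0.25,0,0,-0.06,0,0.25,0,0,0,0])

```text
time_s: 45.12
eef_pos: [662.8, 43.5, 297.6]
ee_rot: [[-0.037, 0.999, 0.014], [0.999, 0.037, -0.001], [-0.002, 0.014, -1.0]]
wrist_force: [-0.4, 0.1, -0.1]
gripper_width: 0.372
finger_force: 0.0
```

Run:
```python
from h import *
where((420,337,200))
f=look("orange",141);look("pink",123)
q=frame("scene");b=cv2.resize(q["img"][170:250,270:350],(300,300),interpolation=cv2.INTER_CUBIC)
o=np.zeros((400,800,3),np.uint8);o[:,:490]=f["img"][:,150:];o[:300,495:795]=b;cv2.imwrite("pics/c9.png",o)
look("blue",18,30,"scene")
```

```text
tcp [662.8  43.5 297.6] yaw 92.1 j6 -0.14 w 32.4 0.0 F [-0.4  0.1 -0.1] t 45.125
to (420, 337, 200) [ 0.3025 -0.233   0.0938]
orange [316. 197.] [657.8  25.1] [24.4 66. ] 2.4
orange [315. 146.] [655.8  81.2] [24.1 35.8] 1.9
pink [340. 194.] [679.8  27.1] [17.7 67.4] 3.4
pink [337. 143.] [677.1  84. ] [20.7 36.7] 12.3
blue [429. 245.] [424.4 339.1] [56.3 56.3] 47.8
blue [276. 186.] [ 642.7 -208.2] [128.6 156.6] 1.1
blue [296. 138.] [ 424. -345.] [64.9 50.1] 48.1
blue [258. 105.] [ 435.2 -621.2] [217.3 184.1] 0.1
```

View pics/c9.png

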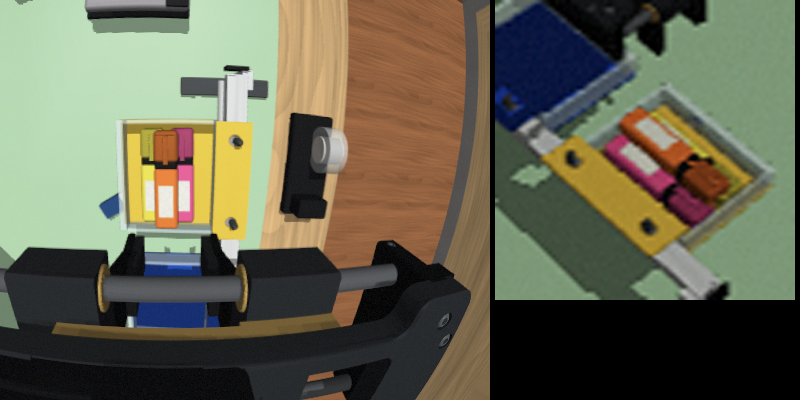

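Emit:
arm_command(rows=[-0.6,0.0378,-0.029,0,0,-0.6,0.0378,-0.029,0,0,-0.6,0.0378,-0.029,0,0,-0.6,0.0378,-0.029,0,0,-0.6,0.0378,-0.029,0,0,-0.6,0.0378,-0.029,0,0,-0.6,0.0378,-0.029,0.0,0,-0.6,0.0378,-0.029,0.04,0,-0.6,0,0,0.05,0,-0.6,0,0,0.05,0])

```text
time_s: 46.58
eef_pos: [414.4, 337.5, 147.8]
ee_rot: [[-0.039, 0.999, -0.002], [0.999, 0.039, -0.001], [-0.001, -0.002, -1.0]]
wrist_force: [1.3, -0.4, -0.3]
gripper_width: 0.799
finger_force: 0.0
```

Emit:
arm_command(rows=[-0.6,0,0,0,0,-0.6,0,0,0,0])

```text
time_s: 46.82
eef_pos: [416.7, 337.5, 150.8]
ee_rot: [[-0.037, 0.999, 0.0], [0.999, 0.037, 0.0], [0.0, 0.0, -1.0]]
wrist_force: [0.8, -0.1, -0.5]
gripper_width: 0.799
finger_force: 0.0
```

```bash
cat >> h.py <<'E'
def hexa(near,cam="wrist"):
    "top outline of a hexagon block: centre, across-flats minimum width direction"
    f=frame(cam)
    for b in blobs(f,"blue",100):
        P=toz(f,b,18).astype(np.float32);m=cv2.moments(P[:,None]);c=np.array([m["m10"],m["m01"]])/m["m00"]
        if np.hypot(*(c-near))<70:
            H=cv2.convexHull(P)[:,0];A=np.radians(np.arange(0,180,1));w=[np.ptp(H@[np.cos(a),np.sin(a)]) for a in A]
            e=[w[i]+w[(i+60)%180]+w[(i+120)%180] for i in range(60)]
            i=int(np.argmin(e));print("hex",c.round(1),"flats face",i,"+60k widths",[round(float(w[(i+k)%180]),1) for k in (0,60,120)],len(b))
E
python3 - <<'E'
from h import *
where((421,336,150));hexa((421,336))
E
```

```text
tcp [416.7 337.5 150.8] yaw 92.1 j6 0.44 w 69.5 0.0 F [ 0.8 -0.1 -0.5] t 46.825
to (421, 336, 150) [-0.0016  0.0043  0.0008]
hex [421.9 334.5] flats face 44 +60k widths [53.4, 55.5, 52.6] 159
```

Emit:
arm_command(rows=[-0.8,-0.0042,0.005,0,0,-0.8,0,0,0.02,9,-0.8,0,0,0.02,9,-0.8,0,0,0.05,0,-0.8,0,0,0.053,0,-0.8,0,0,0,0,1,0,0,0,0,1,0,0,0,0,1,0,0,0,0,1,0,0,0,0])

```text
time_s: 48.12
eef_pos: [421.7, 333.5, 8.5]
ee_rot: [[0.273, 0.962, 0.001], [0.962, -0.273, 0.001], [0.001, 0.001, -1.0]]
wrist_force: [-0.0, -0.3, 5.1]
gripper_width: 0.594
finger_force: 15.0
```

Emit:
arm_command(rows=[1,0,0,0,0,1,0,0,0,0])

```text
time_s: 48.38
eef_pos: [421.7, 333.6, 8.5]
ee_rot: [[0.273, 0.962, 0.001], [0.962, -0.273, 0.001], [0.001, 0.001, -1.0]]
wrist_force: [-1.6, -0.5, 6.4]
gripper_width: 0.598
finger_force: 15.0
```

Emit:
arm_command(rows=[1,0,0,-0.04,0,1,0,0,-0.055,0,1,0,0,-0.055,0,1,0,0,-0.05,-9,1,0,0,0,-9.1,1,0,0,0,0,1,0,0,0,0])

```text
time_s: 49.25
eef_pos: [420.5, 333.0, 206.6]
ee_rot: [[-0.037, 0.999, -0.002], [0.999, 0.037, -0.001], [-0.001, -0.002, -1.0]]
wrist_force: [0.5, -0.2, -1.3]
gripper_width: 0.598
finger_force: 15.0
```

Run:
```python
from h import *
where((665,-155,140))
```

```text
tcp [420.5 333.  206.6] yaw 92.1 j6 0.42 w 52.0 14.999757260084152 F [ 0.5 -0.2 -1.3] t 49.25
to (665, -155, 140) [-0.4965  0.2266  0.0666]
```

Emit:
arm_command(rows=[1,-0.0497,0.0227,0,0,1,-0.0497,0.0227,0,0,1,-0.0497,0.0227,0,0,1,-0.0497,0.0227,0,0,1,-0.0497,0.0227,0,0,1,-0.0497,0.0227,0,0,1,-0.0497,0.0227,0,0,1,-0.0497,0.0227,0,0,1,-0.0497,0.0227,0,0,1,-0.0497,0.0227,0,0])

```text
time_s: 50.5
eef_pos: [667.4, -156.0, 205.7]
ee_rot: [[-0.037, 0.999, -0.003], [0.999, 0.037, 0.001], [0.001, -0.003, -1.0]]
wrist_force: [0.5, 0.3, -0.0]
gripper_width: 0.596
finger_force: 15.0
```

Emit:
arm_command(rows=[1,0,0,0.033,0,1,0,0,0.033,0,1,0,0,0,0,1,0,0,0,0])

```text
time_s: 51.0
eef_pos: [667.8, -154.5, 141.7]
ee_rot: [[-0.038, 0.999, 0.0], [0.999, 0.038, -0.0], [-0.0, 0.0, -1.0]]
wrist_force: [0.9, -0.1, 0.9]
gripper_width: 0.597
finger_force: 15.0
```

Run:
```python
from h import *
where((665,-155,116))
```

```text
tcp [ 667.8 -154.5  141.7] yaw 92.2 j6 -0.43 w 51.9 14.999822527170181 F [ 0.9 -0.1  0.9] t 51.0
to (665, -155, 116) [-0.0004 -0.0029  0.0257]
```

Emit:
arm_command(rows=[1,-0.0005,-0.0005,0.012,0,1,0,0,0.012,0,1,0,0,0,0,1,0,0,0,0])

```text
time_s: 51.5
eef_pos: [667.0, -155.0, 117.5]
ee_rot: [[-0.039, 0.999, 0.0], [0.999, 0.039, -0.0], [-0.0, 0.0, -1.0]]
wrist_force: [0.5, 0.2, 0.3]
gripper_width: 0.592
finger_force: 15.0
```

Emit:
arm_command(rows=[-0.32,0,0,0,0,-0.32,0,0,0,0,-0.32,0,0,0,0,-0.32,0,0,-0.04,0,-0.32,0,0,-0.06,0,-0.32,0,0,-0.06,0,-0.32,0,0,0,0])

```text
time_s: 52.38
eef_pos: [670.4, -156.3, 284.9]
ee_rot: [[-0.039, 0.999, 0.013], [0.999, 0.039, -0.005], [-0.006, 0.013, -1.0]]
wrist_force: [0.1, -0.1, 0.0]
gripper_width: 0.665
finger_force: 0.0
```

Run:
```python
from h import *
where((421,-350,150));f=look("blue",18,30,"scene");hexa((421,-348),"scene")
```

```text
tcp [ 670.4 -156.3  284.9] yaw 92.2 j6 -0.43 w 57.8 0.0 F [ 0.1 -0.1  0. ] t 52.375
to (421, -350, 150) [-0.1831 -0.2585  0.1326]
blue [275. 186.] [ 642.3 -207.6] [128.3 159.8] 2.4
blue [303. 136.] [ 396.4 -334.6] [65.6 51.3] 22.1
blue [244. 106.] [ 463.7 -644.6] [133.  118.8] 86.5
```

Emit:
arm_command(rows=[-0.6,-0.0244,-0.0404,0,0,-0.6,-0.0244,-0.0404,0,0,-0.6,-0.0244,-0.0404,0,0,-0.6,-0.0244,-0.0404,0,0,-0.6,-0.0244,-0.0404,0,0,-0.6,-0.0244,-0.0404,0,0,-0.6,-0.0244,-0.0404,0.04,0,-0.6,0,0,0.045,0,-0.6,0,0,0.045,0,-0.6,0,0,0,0])

```text
time_s: 53.72
eef_pos: [388.1, -333.3, 143.2]
ee_rot: [[-0.038, 0.999, -0.007], [0.999, 0.038, 0.01], [0.01, -0.007, -1.0]]
wrist_force: [0.6, 0.4, -0.1]
gripper_width: 0.799
finger_force: 0.0
```

Emit:
arm_command(rows=[-0.8,0,0,0,0,-0.8,0,0,0,0])

```text
time_s: 53.98
eef_pos: [391.9, -337.5, 149.0]
ee_rot: [[-0.039, 0.999, 0.002], [0.999, 0.039, -0.003], [-0.003, 0.002, -1.0]]
wrist_force: [0.4, -0.3, 0.1]
gripper_width: 0.882
finger_force: 0.0
```

Run:
```python
from h import *
where((394,-338,8));hexa((394,-338))
```

```text
tcp [ 391.9 -337.5  149. ] yaw 92.3 j6 -0.97 w 76.7 0.0 F [ 0.4 -0.3  0.1] t 53.975
to (394, -338, 8) [-0.0002  0.0018  0.141 ]
hex [ 390.8 -337.6] flats face 41 +60k widths [53.0, 55.2, 52.5] 161
```

Emit:
arm_command(rows=[-0.8,-0.001,-0.001,0,7.1,-0.8,0,0,0.02,7.1,-0.8,0,0,0.02,7.1,-0.8,0,0,0.05,0,-0.8,0,0,0.05,0,-0.8,0,0,0,0,1,0,0,0,0,1,0,0,0,0,1,0,0,0,0,1,0,0,0,0])

```text
time_s: 55.28
eef_pos: [390.4, -338.1, 8.5]
ee_rot: [[0.327, 0.945, 0.001], [0.945, -0.327, -0.001], [-0.001, 0.002, -1.0]]
wrist_force: [-0.1, 0.9, 6.4]
gripper_width: 0.596
finger_force: 15.0
```

Emit:
arm_command(rows=[1,0,0,0,0,1,0,0,0,0])

```text
time_s: 55.52
eef_pos: [390.4, -338.1, 8.5]
ee_rot: [[0.327, 0.945, 0.001], [0.945, -0.327, -0.001], [-0.001, 0.001, -1.0]]
wrist_force: [0.9, 1.3, 6.3]
gripper_width: 0.6
finger_force: 15.0
```

Emit:
arm_command(rows=[1,0,0,-0.04,0,1,0,0,-0.055,0,1,0,0,-0.055,0,1,0,0,-0.05,-7.1,1,0,0,0,-7.1,1,0,0,0,-7.1,1,0,0,0,0,1,0,0,0,0])

```text
time_s: 56.52
eef_pos: [389.9, -337.5, 207.3]
ee_rot: [[-0.037, 0.999, -0.0], [0.999, 0.037, 0.0], [0.0, -0.0, -1.0]]
wrist_force: [0.2, -0.4, 0.8]
gripper_width: 0.601
finger_force: 15.0
```

Run:
```python
from h import *
where((672,-96.5,140))
```

```text
tcp [ 389.9 -337.5  207.3] yaw 92.1 j6 -0.97 w 52.3 14.999720603227615 F [ 0.2 -0.4  0.8] t 56.525
to (672, -96.5, 140) [0.2303 0.2909 0.0673]
```

Emit:
arm_command(rows=[1,0.0288,0.0364,0,0,1,0.0288,0.0364,0,0,1,0.0288,0.0364,0,0,1,0.0288,0.0364,0,0,1,0.0288,0.0364,0,0,1,0.0288,0.0364,0,0,1,0.0288,0.0364,0,0,1,0.0287,0.0361,0,0,1,0,0,0.03,0,1,0,0,0.03,0])

```text
time_s: 57.78
eef_pos: [672.2, -95.4, 146.3]
ee_rot: [[-0.039, 0.999, 0.0], [0.999, 0.039, -0.0], [-0.0, 0.0, -1.0]]
wrist_force: [-0.3, -0.0, -1.1]
gripper_width: 0.591
finger_force: 15.0
```

Emit:
arm_command(rows=[1,0,0,0,0,1,0,0,0,0])

```text
time_s: 58.02
eef_pos: [672.3, -96.6, 148.1]
ee_rot: [[-0.038, 0.999, 0.001], [0.999, 0.038, -0.0], [-0.0, 0.001, -1.0]]
wrist_force: [-0.0, -0.1, -0.4]
gripper_width: 0.598
finger_force: 15.0
```

Run:
```python
from h import *
where((672,-96.5,117))
```

```text
tcp [672.3 -96.6 148.1] yaw 92.2 j6 -0.34 w 52.0 14.999705851078033 F [-0.  -0.1 -0.4] t 58.025
to (672, -96.5, 117) [ 0.0001 -0.0004  0.0311]
```

Emit:
arm_command(rows=[1,0,0,0.01,0,1,0,0,0.01,0,1,0,0,0.01,0,1,0,0,0,0,1,0,0,0,0])

```text
time_s: 58.65
eef_pos: [671.9, -96.3, 117.4]
ee_rot: [[-0.039, 0.999, 0.0], [0.999, 0.039, -0.0], [-0.0, 0.0, -1.0]]
wrist_force: [-0.5, -0.5, -0.2]
gripper_width: 0.598
finger_force: 15.0
```

No contact force; release and rise clear.

Emit:
arm_command(rows=[-0.32,0,0,0,0,-0.32,0,0,0,0,-0.32,0,0,0,0,-0.32,0,0,-0.04,0,-0.32,0,0,-0.06,0,-0.32,0,0,-0.06,0,-0.32,0,-0.06,0,0,-0.32,0,-0.06,0,0,-0.32,0,0,0,0,-0.32,0,0,0,0])

```text
time_s: 59.9
eef_pos: [552.6, -101.3, 278.3]
ee_rot: [[-0.038, 0.999, 0.003], [0.999, 0.038, -0.001], [-0.001, 0.003, -1.0]]
wrist_force: [0.8, -0.5, 0.7]
gripper_width: 0.654
finger_force: 0.0
```

Run:
```python
from h import *
where();f=frame("wrist")
q=frame("scene");b=cv2.resize(q["img"][155:245,235:350],(383,300),interpolation=cv2.INTER_CUBIC)
si=frame("side");c=cv2.resize(si["img"][120:240,300:420],(383,300),interpolation=cv2.INTER_CUBIC)
o=np.zeros((600,800,3),np.uint8);o[:300,400:783]=b;o[300:600,400:783]=c;o[:400,:400]=f["img"][:,240:640];cv2.imwrite("pics/c10.png",o)
```

```text
tcp [ 552.6 -101.3  278.3] yaw 92.2 j6 -0.42 w 56.9 0.0 F [ 0.8 -0.5  0.7] t 59.9
```

View pics/c10.png

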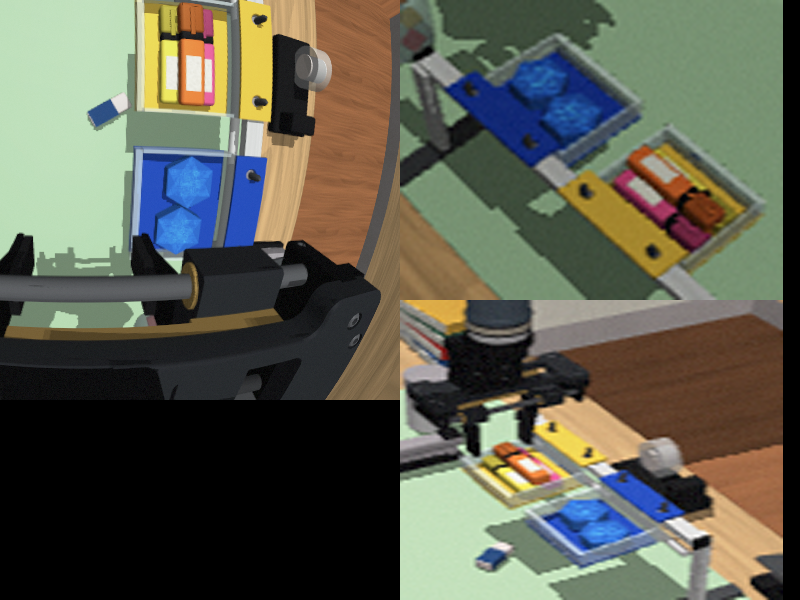

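Both trays hang with all four pins showing through the flanges. All three pens are in the yellow tray and both hexagons lie flat in the blue one. Handing in.

```bash
python3 -c "
from rig import *
print(sign_off())"
```

```text
the job is handed in; nothing more can be done
None
```

The job is handed in: both trays hang on their pins, the three highlighters are in the yellow tray and the two hexagons are in the blue tray, confirmed in the last camera views; no score was returned.

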